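Check the chilling plate with a surface thermometer

TASK

Take the steel cover off the chilling plate and hang it by its black handle across both prongs of the hook stand. Then take the surface thermometer out of its blue block and, holding it upright, press its copper tip gently onto the middle of the red dot on the marble until the sprung tip is about half way in; finish while still holding it there, without letting go. Do not ram the tip, and leave the other things where they are.

Things in the scene. Friction and masses are not known exactly. Their poses are not given: they have to be found in the camera images.
- plate: low chilling plate with a white marble top in a steel housing, 200 (x) x 180 (y) mm, top level and 35 mm above the counter; fixed. Origin: centre of its underside on the counter
- spot: flat red dot, 18 mm across, on the marble top of the plate, hidden under the cover at the start. Origin: its centre, on the surface of the marble (35 mm above the counter)
- cover: loose steel cover standing on the plate, open below, 110 (x) x 130 (y) x 32 mm, about 0.35 kg, with a bridge handle on two posts over its top. Origin: centre of its lower rim; z up
- cover_handle (a point): centre of the cover's black handle bar, 78 mm above the cover's lower rim. The bar is 12 x 12 mm in section and 126 mm long along the cover's y; its two 8 mm posts stand 110 mm apart; 40 mm are free between the bar and the cover's top. Axes as the cover's
- hook: fixed dark stand; two yellow-coated prongs (8 mm thick, at y = +36 and -36 mm, upper side 120 mm high) point to its -x, about towards the robot. Their upturned ends start at x = -14 mm, end at x = -24 mm, 130 mm high. Crossbar behind: x = 79 to 89 mm, 122 mm high; post below it to x = 95 mm; base 130 mm wide, 12 mm high, x = 45 to 125 mm. Origin: on the counter, midway between the prongs
- hook_seat (a point): point midway between the two prongs, level with their upper side (120 mm above the counter), 10 mm behind the stand's origin: the handle bar hangs across both prongs over this point, its centre 6 mm above it and its long axis along the stand's y. Axes as the stand's
- holder: fixed blue block, 70 x 70 x 75 mm high, with one square hole (21 mm wide, 68 mm deep) in the middle of its top, in which the thermometer stands. Origin: centre of its underside on the counter
- probe: loose surface thermometer standing in the block, 0.15 kg: white square handle 28 x 28 x 90 mm, orange band near its top; below it a 14 mm steel sleeve and a copper tip with a 16 mm flat foot. Origin: centre of the handle's underside, which rests on the block (75 mm above the counter); handle up to z = 90 mm, tip's face at z = -60 mm when out. z along the handle, x and y square to its sides
- probe_tip (a joint): how far the sprung copper tip is pushed into the thermometer: 0 = fully out, 0.016 m = fully in. It needs 0.5 N to start and 250 N/m after that (2.5 N halfway, 4.5 N fully in)
- tip_face (a point): centre of the flat face of the thermometer's copper tip (it moves with the tip)
- flour_shaker: steel flour shaker, 61 mm across, 84 mm high, at the back; bystander. Origin: centre of its underside
- tape_roll: roll of beige tape, 104 mm across, 25 mm high, lying at the back; bystander. Origin: centre of its underside
- bench_scraper: bench scraper, steel blade with a wooden grip, 107 x 152 x 20 mm, lying front left; bystander. Origin: centre of its underside
Not all that is in view belongs to the job. Several things have the shape of the probe; the one meant has the colours described above.

How it is judged:
By the outcome, as a careful person would: the job done as asked, in the order asked, and still so for the second after the job is handed in, while the arm keeps its last pose, push and grip.
It also fails if it takes over 59 s, if anything falls off the work surface, if the arm or the gripper's body presses on something with over 40 N, if the wrist force passes 120 N, or if a joint passes its speed limit or range.

ROBOT

A 6-joint arm with a two-finger parallel gripper is mounted at the origin on a cart in front of the work surface, level with it; the furniture and walls round the work are solid. World frame = base frame: x ahead of the robot, y to its left, z up, the work surface at z = 0. Lengths are in m, angles in rad, forces in N, time in s.
With the tool pointing down it reaches from about 0.275 to 0.975 m from the base axis. Payload 8.4 kg.
Tool frame: the origin (TCP) lies between the finger pads; the fingertips stand 17 mm ahead of it and the grasp point (between the pads) lies 2 mm behind it (tips_ahead is the distance from the TCP to the fingertips, in m); z points along the fingers, y is the direction in which the jaws open and shut (so a half turn about z gives the same grasp; the last joint's range is limited). The gripper opens to 92 mm and grips with 3 to 60 N. Pads are 20 mm wide; open, the fingers measure 128 mm over their backs; the gripper's body (75 mm by 189 mm) begins 69 mm behind the grasp point.
Start: joints at [-1.238, 0.353, 1.633, -0, 1.155, -0.002], TCP at [0.205, -0.59, 0.232] pointing down, gripper open.
Joint ranges: [-2.63, 2.63], [-0.92, 2.1], [0.06, 2.66], [-1.3, 4.44], [0, 2.69], [-3.02, 3.02]. Speed limits (rad/s): [2.22, 2.22, 2.79, 3.14, 3.14, 3.14].

INTERFACE

Orientations are given as a unit quaternion [x, y, z, w].
In Python, from cell import * gives the robot as it stands.
- The arm moves only by the tool jog_arm, never from a script. Its argument "moves" is text: rows parted by semicolons, each of 7 numbers parted by spaces: the shift along the tool's x, y, z in cm, then the turn, a rotation vector about the tool's x, y, z in degrees, then the closure in counts, from 0 (fully open) to 255 (shut). A call has 1 to 10 rows; each row shifts and turns the commanded pose from where the row before left it, along the tool's axes as they then stand; what a row does not reach is not made up. A row lasts 1/10 s, in which the tool goes at most 50 mm and 8.59 degrees, less where a joint would pass 70% of its speed; a pose out of reach is approached as far as the arm can. A call is refused whole if a number of a shift passes 5 or a number of a turn 8.59, either way. A call with a gripper value outside its range is refused whole. The fingers move at their own pace and stop on an object; the grip force is fixed at half the most. Time passes only in rows, so rows that do not move let the fingers close. It gives the time, the measured TCP pose, the force and the opening at its end, in the units of the state.
- observe(): the state, without advancing time (a new reading comes with each control period).
- capture(name): name is "scene" or "side" or "wrist"; returns a dict with "img" (400x640x3 uint8, red, green, blue), "fx", "fy", "cx", "cy" (pixels), "eye" and "attitude" of the camera in the world; the wrist camera has in their place "tool_from_camera" (4x4, takes a point from camera to tool coordinates, whose origin is the TCP and whose axes are the flange's). Camera axes: x right, y up, looking along -z (the intrinsics and any distortion apply to the point x, -y, -z); pixel columns grow to the right and rows downward; lengths in m; the calibration is good to about 2 mm. A picture is of the moment at which its call begins: read the wrist's pose just before it. There is no depth.
- job_done(): hands the job in, once; it reports no verdict.
Trained networks look in the newest picture that a camera, given by its name, has taken for a name from the list of things; names that differ only in an ending like _2 or _b are one class to them, and where a whole thing is asked for, a point or a joint stands for the part that bears it (a point fixed in the world has none). Each returns a list of dicts, best first, with "score" (0 to 1); they miss things now and then, are a little off and sometimes report something else, mostly with a low value. They report only what shows in the picture. A call takes as long as a camera call. They do not tell look-alikes from the thing itself.
- cut_out(thing, camera): "pixels" (400x640 bool, what is visible of it) and "at" ([column, row] in pixels, amid what is visible of it).
The state is a dict: "t": time; "qpos": joint angles; "dq": joint speeds; "joint_efforts": joint torques, N m; "ee_pos": TCP position; "ee_rot": TCP orientation; "wrist_force": force on the tool from outside, world axes, zero at the start; "wrist_torque": the same for the moment, N m; "finger_gap": opening from 0.0 (shut) to 1.0 (fully open).
Only numpy, scipy, OpenCV 4.12 (cv2) and the standard library are available. Lean on these libraries where they do the work, as an engineer would, in place of code of your own. Each camera call takes 0.05 s, during which the arm holds its last target.

## Working session

There is one attempt and no reset: what is moved stays moved. The work goes in short steps, Python scripts to look and compute and a tool call to move; the robot and the scene stay as the last step left them, time stands still between calls to the robot, and variables do not carry over. Pictures are saved under pics/ and viewed, and the job is handed in when it is done.

Besides the shell and the picture viewer there is one more tool, called after "Call:" as a command line: name --argument value ..., lists and objects as JSON in quotes. jog_arm: Moves the arm, as the interface text tells. Its arguments: {"type":"object","properties":{"moves":{"type":"string"}},"required":["moves"]}

```bash
ls; mkdir -p pics; python3 - <<'E'
from cell import *
import cv2
s=observe()
for k,v in s.items(): print(k,v)
for n in ["scene","side","wrist"]:
    c=capture(n); cv2.imwrite(f"pics/{n}0.png",c["img"][...,::-1])
    print(n,{k:v for k,v in c.items() if k!="img"})
E
```

```text
pics
t 0.0
qpos [-1.23838855e+00  3.53660788e-01  1.63414137e+00  1.76543168e-06
  1.15515019e+00 -2.40329682e-03]
dq [-0.00073974  0.0006706   0.00045058  0.00224929 -0.00041706  0.00021535]
joint_efforts [-2.68071053e-03 -5.93854165e+01 -3.34220445e+01  6.97116600e-02
  2.34223134e-02 -1.10222641e-04]
ee_pos [ 0.20521643 -0.58985731  0.23085267]
ee_rot [ 9.86020219e-01  1.66624326e-01 -1.10872256e-04 -6.70749822e-04]
wrist_force [-0.75702872 -0.29647636 -0.61581407]
wrist_torque [ 0.03494306 -0.0432203  -0.03278247]
finger_gap 0.9969762245662473
scene {'fx': 425.4935381093885, 'fy': 425.4935381093885, 'cx': 316.8588228861597, 'cy': 198.98906229838602, 'eye': array([-0.39760528,  0.74908083,  0.7283537 ]), 'attitude': array([-0.2321215 ,  0.45761709,  0.76657188, -0.38610072])}
side {'fx': 459.41838480141206, 'fy': 459.41838480141206, 'cx': 320.3475055245685, 'cy': 196.5581735525817, 'eye': array([-0.05524391,  1.09510754,  0.71383702]), 'attitude': array([-0.14518397,  0.50864612,  0.82169806, -0.21216275])}
wrist {'fx': 291.4433029036824, 'fy': 291.4433029036824, 'cx': 316.65727447370796, 'cy': 196.07874952848306, 'tool_from_camera': array([[-1.01221838e-03,  9.69922998e-01,  2.43409846e-01,
         6.96537519e-02],
       [ 9.99998736e-01,  1.28027883e-03, -9.43079287e-04,
         8.13538059e-04],
       [-1.22634676e-03,  2.43408584e-01, -9.69923068e-01,
        -1.53485192e-01],
       [ 0.00000000e+00,  0.00000000e+00,  0.00000000e+00,
         1.00000000e+00]])}
```

View pics/scene0.png

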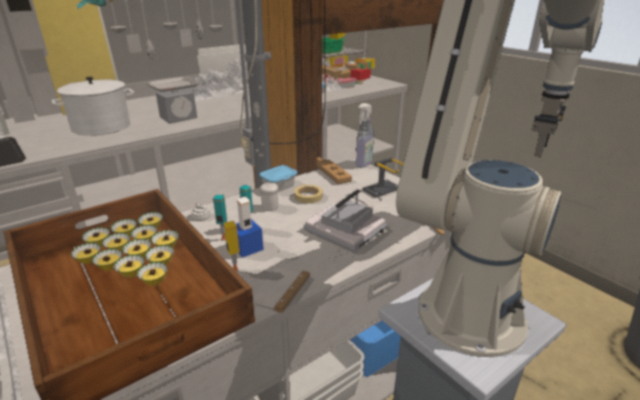

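View pics/side0.png

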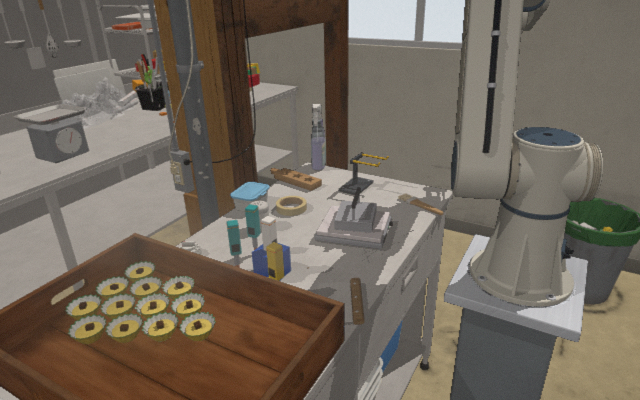

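View pics/wrist0.png

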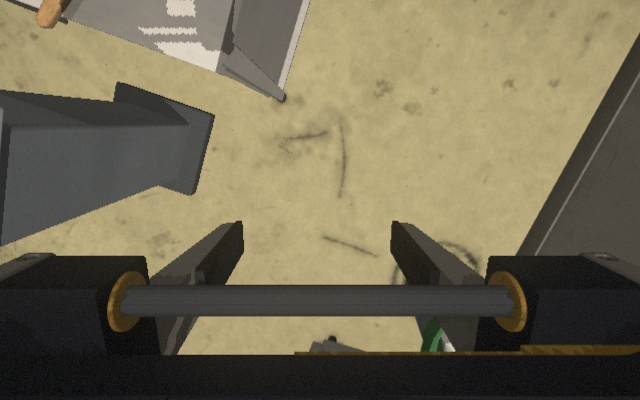

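The scene view shows the covered plate at about (345,225), the hook at (382,185) and the blue block at (248,238). In the side view these are at (355,220), (357,180) and (271,260). White, yellow and two teal handles stand near the block. Next I'll localise them.

```bash
cat > h.py <<'E'
import numpy as np, cv2
from scipy.spatial.transform import Rotation as R
from cell import *
def pose(c,s=None):
    if "eye" in c: return np.array(c["eye"]),R.from_quat(c["attitude"]).as_matrix()
    T=np.array(c["tool_from_camera"]); Rt=R.from_quat(s["ee_rot"]).as_matrix()
    return np.array(s["ee_pos"])+Rt@T[:3,3], Rt@T[:3,:3]
def ray(c,uv,s=None):
    e,A=pose(c,s); d=A@np.array([(uv[0]-c["cx"])/c["fx"],-(uv[1]-c["cy"])/c["fy"],-1.]); return e,d
def atz(c,uv,z,s=None):
    e,d=ray(c,uv,s); return e+d*(z-e[2])/d[2]
def proj(c,P,s=None):
    e,A=pose(c,s); q=(np.atleast_2d(P)-e)@A; return np.c_[c["cx"]+c["fx"]*q[:,0]/-q[:,2], c["cy"]+c["fy"]*q[:,1]/q[:,2]]
def tri(rs):
    M=np.zeros((3,3));b=np.zeros(3)
    for e,d in rs:
        d=d/np.linalg.norm(d);Q=np.eye(3)-np.outer(d,d);M+=Q;b+=Q@e
    p=np.linalg.solve(M,b); return p,[np.linalg.norm(np.cross(p-e,d/np.linalg.norm(d))) for e,d in rs]
E
python3 - <<'E'
from h import *
C={n:capture(n) for n in ["scene","side"]}
for n in C:
    img=C[n]["img"]
    cv2.imwrite(f"pics/{n}_crop.png",cv2.resize(img[130:330,160:460] if n=="scene" else img[130:330,200:460],None,fx=2.66,fy=2.66,interpolation=cv2.INTER_CUBIC)[...,::-1])
for t in ["plate","cover","cover_handle","hook","holder","probe","flour_shaker","tape_roll","bench_scraper"]:
    for n in C:
        try:
            for r in cut_out(t,n)[:4]:
                ys,xs=np.where(r["pixels"]); print(t,n,round(r["score"],2),np.round(r["at"]),xs.min(),xs.max(),ys.min(),ys.max(),np.round(atz(C[n],r["at"],0.05),3))
        except Exception as e: print(t,n,e)
E
```

```text
plate scene 0.97 [348. 233.] 303 385 211 251 [0.395 0.052 0.05 ]
plate side 0.94 [352. 236.] 316 391 205 248 [0.427 0.106 0.05 ]
cover scene 0.72 [346. 231.] 303 385 205 251 [0.407 0.05  0.05 ]
cover scene 0.67 [347. 215.] 322 371 190 232 [ 0.474 -0.011  0.05 ]
cover side 0.82 [356. 214.] 334 377 188 232 [ 0.473 -0.016  0.05 ]
cover_handle scene 0.64 [349. 212.] 321 372 189 233 [ 0.485 -0.028  0.05 ]
cover_handle side 0.55 [355. 216.] 334 376 186 232 [ 0.471 -0.008  0.05 ]
hook scene 0.58 [379. 184.] 363 401 157 195 [ 0.573 -0.245  0.05 ]
hook side 0.8 [357. 180.] 340 379 153 193 [ 0.58  -0.248  0.05 ]
hook side 0.28 [291. 202.] 276 306 196 215 [0.697 0.003 0.05 ]
holder scene 0.64 [250. 240.] 236 262 220 256 [0.533 0.301 0.05 ]
holder scene 0.5 [269. 193.] 260 277 183 210 [0.751 0.109 0.05 ]
holder side 0.83 [264. 262.] 251 291 244 276 [0.569 0.325 0.05 ]
probe scene 0.94 [243. 212.] 237 250 196 228 [0.688 0.241 0.05 ]
probe scene 0.91 [229. 238.] 224 238 220 269 [0.581 0.343 0.05 ]
probe scene 0.82 [221. 215.] 212 226 194 239 [0.715 0.304 0.05 ]
probe scene 0.59 [246. 192.] 239 252 184 210 [0.806 0.17  0.05 ]
probe side 0.8 [252. 225.] 244 260 204 248 [0.713 0.185 0.05 ]
probe side 0.71 [266. 228.] 260 277 216 250 [0.665 0.181 0.05 ]
probe side 0.61 [236. 239.] 227 241 220 266 [0.708 0.267 0.05 ]
probe side 0.57 [277. 257.] 266 283 242 279 [0.553 0.29  0.05 ]
flour_shaker scene 0.91 [270. 195.] 260 277 183 210 [0.739 0.112 0.05 ]
flour_shaker side 0.76 [258. 210.] 250 268 201 229 [0.757 0.099 0.05 ]
tape_roll scene 0.77 [308. 195.] 294 321 184 202 [0.66 0.01 0.05]
tape_roll side 0.92 [289. 202.] 276 306 196 215 [0.701 0.005 0.05 ]
bench_scraper scene 0.78 [278. 287.] 253 309 267 311 [0.31  0.346 0.05 ]
bench_scraper side 0.58 [348. 296.] 318 364 278 323 [0.319 0.345 0.05 ]
```

View pics/scene_crop.png

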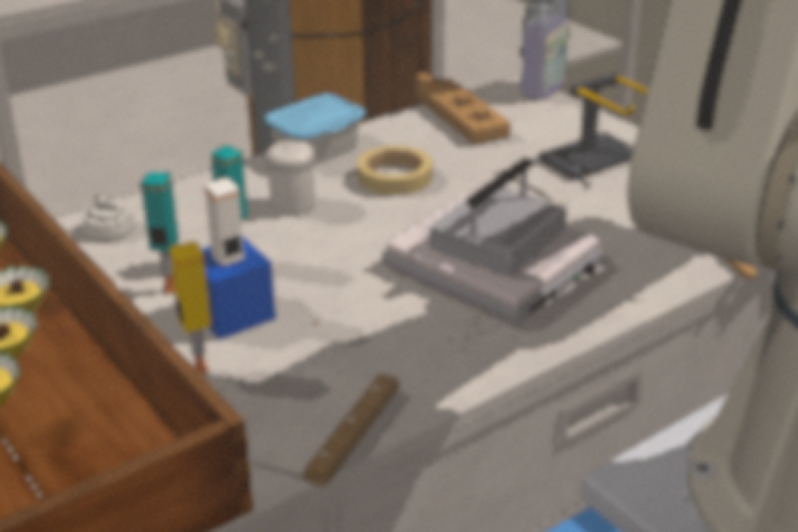

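View pics/side_crop.png

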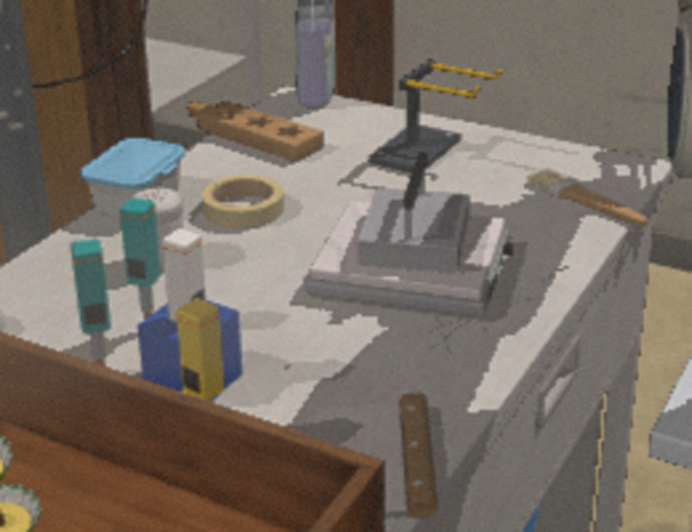

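Four objects have the probe's shape. In the side view they are white with an orange band, standing in the blue block (267,230); yellow (277,257); teal (236,239); and teal (252,225). The white one in the block fits the description, and I'll confirm that in a closer crop. First I'll move to a survey pose so the wrist camera can see everything.

Call:
jog_arm --moves "0 0 -4 0 0 0 0; 0 0 -4 0 0 0 0; 2.5 -3.5 -0.7 0 0 0 0; 2.5 -3.5 -0.7 0 0 0 0; 2.5 -3.5 -0.7 0 0 0 0; 2.5 -3.5 -0.7 0 0 0 0; 2.5 -3.5 -0.7 0 0 0 0; 2.5 -3.5 -0.7 0 0 0 0; 2.5 -3.5 -0.7 0 0 0 0; 2.5 -3.5 -0.7 0 0 0 0"

```text
t: 2.15
ee_pos: [0.3023, -0.2585, 0.368]
ee_rot: [0.986, 0.166, 0.0, 0.0]
wrist_force: [0.1, -0.5, -0.3]
finger_gap: 1.002
```

Call:
jog_arm --moves "2.5 -3.5 -0.7 0 0 0 0; 2.5 -3.5 -0.7 0 0 0 0; 2.5 -3.5 -0.7 0 0 0 0; 2.5 -3.5 -0.7 0 0 0 0; 2.5 -3.5 -0.7 0 0 0 0; 2.5 -3.5 -0.7 0 0 0 0; 0 0 0 0 0 6.4 0; 0 0 0 0 0 6.4 0; 0 0 0 0 0 6.4 0; 0 0 0 0 0 0 0"

```text
t: 3.15
ee_pos: [0.3748, -0.0123, 0.4097]
ee_rot: [1.0, -0.001, 0.0, 0.0]
wrist_force: [-1.0, -0.3, -0.8]
finger_gap: 1.002
```

```bash
python3 - <<'E'
from h import *
import pickle
s=observe(); c=capture("wrist"); pickle.dump((s,c),open("w1.pkl","wb"))
print(s["t"],s["ee_pos"],s["ee_rot"],s["wrist_force"])
cv2.imwrite("pics/w1.png",c["img"][...,::-1])
for t in ["plate","cover","cover_handle","hook","holder","probe"]:
    for r in cut_out(t,"wrist")[:4]:
        ys,xs=np.where(r["pixels"]); print(t,round(r["score"],2),np.round(r["at"]),xs.min(),xs.max(),ys.min(),ys.max(),np.round(atz(c,r["at"],0.05,s),3))
E
```

```text
3.15 [ 0.37484704 -0.01228899  0.40966905] [ 9.99999788e-01 -6.44339782e-04  9.44825758e-05  1.23760384e-05] [-1.00860512 -0.3121109  -0.79151438]
plate 0.94 [300.  73.] 250 370 33 168 [0.524 0.013 0.05 ]
cover 0.68 [314. 105.] 266 362 57 149 [ 0.475 -0.008  0.05 ]
cover_handle 0.63 [315. 104.] 268 361 58 149 [ 0.475 -0.01   0.05 ]
cover_handle 0.55 [148. 170.] 100 193 128 212 [0.365 0.287 0.05 ]
hook 0.71 [489.  24.] 441 558 0 80 [ 0.596 -0.287  0.05 ]
holder 0.58 [135.  50.] 92 164 12 71 [0.56  0.279 0.05 ]
probe 0.95 [90. 25.] 54 123 6 47 [0.596 0.344 0.05 ]
probe 0.61 [53. 84.] 19 109 70 98 [0.508 0.423 0.05 ]
```

View pics/w1.png

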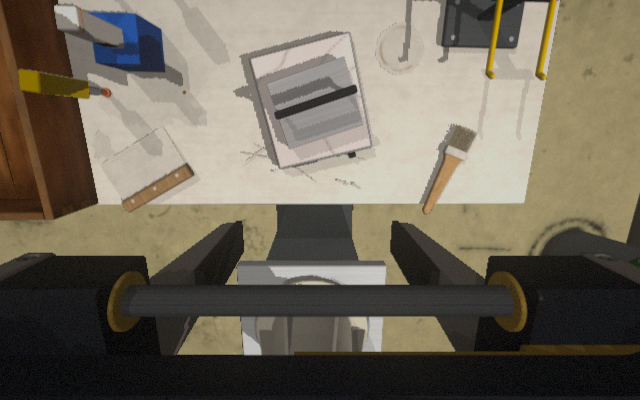

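The wrist view shows the cover bar from (277,115) to (356,90), the prongs at (495,40) and (548,40), the block at (130,40) with the white probe in it, and the yellow one at (60,85). There is a faint ring with a stick at (400,40) beside the hook. I'll move forward for a better look.

Call:
jog_arm --moves "4 2 0 0 0 0 0; 4 2 0 0 0 0 0; 4 2 0 0 0 0 0; 0 0 0 0 0 0 0"

```text
t: 3.9
ee_pos: [0.4983, -0.0746, 0.4081]
ee_rot: [1.0, -0.001, -0.0, 0.0]
wrist_force: [-0.2, 0.4, -0.8]
finger_gap: 1.0
```

```bash
python3 - <<'E'
from h import *
import pickle
s=observe(); c=capture("wrist"); pickle.dump((s,c),open("w2.pkl","wb"))
print(s["t"],s["ee_pos"],s["ee_rot"],s["wrist_force"])
cv2.imwrite("pics/w2.png",cv2.resize(c["img"][:240],None,fx=1.25,fy=1.25)[...,::-1])
cv2.imwrite("pics/w2b.png",cv2.resize(c["img"][:240,340:640],None,fx=2.5,fy=2.5,interpolation=cv2.INTER_CUBIC)[...,::-1])
cv2.imwrite("pics/w2c.png",cv2.resize(c["img"][:200,20:320],None,fx=2.5,fy=2.5,interpolation=cv2.INTER_CUBIC)[...,::-1])
E
```

```text
3.9 [ 0.49830051 -0.07456665  0.40813716] [ 9.99999691e-01 -5.90115428e-04 -4.74610547e-04  2.11138884e-04] [-0.19638108  0.40679066 -0.75126968]
```

View pics/w2.png

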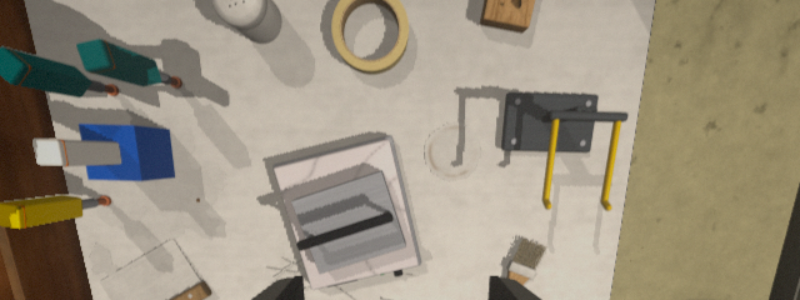

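View pics/w2b.png

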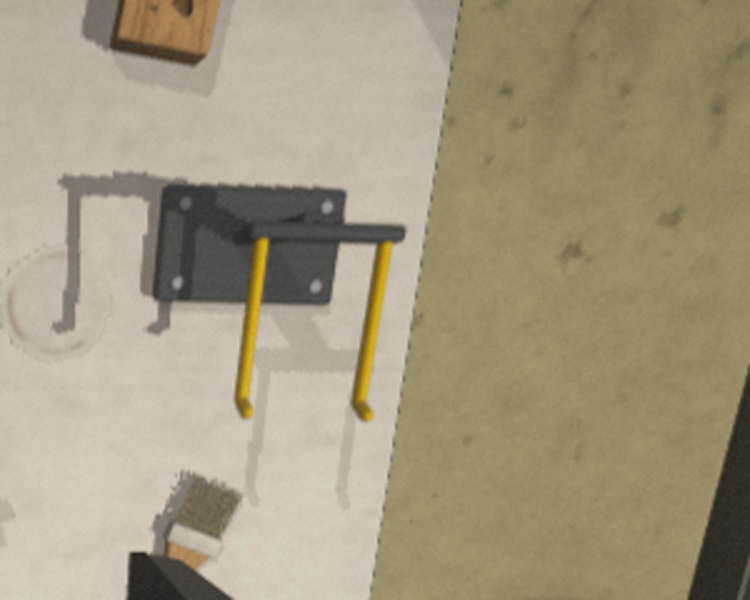

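View pics/w2c.png

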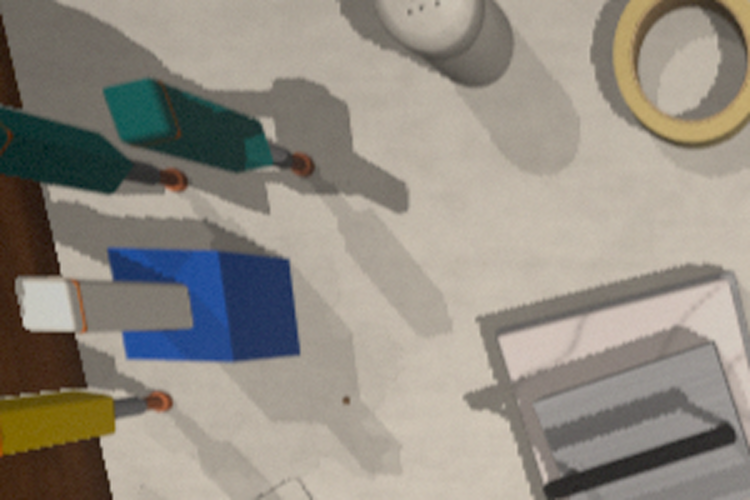

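The ring is only a stain, and the stick is the hook's shadow. The crop confirms the white handle with the orange band standing in the blue block as the probe. Next I'll measure the bar, prongs and block geometry.

```bash
cat >> h.py <<'E'
def atzm(c,m,z,s):
    ys,xs=np.where(m); e,A=pose(c,s)
    d=np.c_[(xs-c["cx"])/c["fx"],-(ys-c["cy"])/c["fy"],-np.ones(len(xs))]@A.T
    return e[:2]+d[:,:2]*((z-e[2])/d[:,2])[:,None]
def rect(P):
    (cx,cy),(w,h),a=cv2.minAreaRect((P*1000).astype(np.float32)); b=cv2.boxPoints(((cx,cy),(w,h),a))
    e=b[1]-b[0] if np.linalg.norm(b[1]-b[0])>np.linalg.norm(b[2]-b[1]) else b[2]-b[1]
    return np.array([cx,cy]),(max(w,h),min(w,h)),np.degrees(np.arctan2(e[1],e[0]))%180
def big(m,k=0):
    n,l,st,_=cv2.connectedComponentsWithStats(m.astype(np.uint8)); o=np.argsort(-st[1:,4])+1; return l==o[k]
E
python3 - <<'E'
from h import *
import pickle
for f in ["w1","w2"]:
    s,c=pickle.load(open(f+".pkl","rb")); im=c["img"].astype(int); r,g,b=im[...,0],im[...,1],im[...,2]
    roi=np.zeros(r.shape,bool)
    if f=="w1": roi[80:125,265:365]=1
    else: roi[165:205,230:320]=1
    m=big((im.max(2)<48)&roi)
    print(f,"bar",m.sum(),rect(atzm(c,m,.119,s)))
    y=(r>110)&(g>80)&(b<70)&(r-b>80)
    roi=np.zeros(r.shape,bool); roi[:180,420:]=1
    y&=roi
    for k in (0,1):
        m=big(y,k); P=atzm(c,m,.120,s); print("prong",m.sum(),rect(P), )
        print('  xmin pt',P[P[:,0].argmin()],P[P[:,0].argmax()])
    if f=="w2":
        blue=big((b>90)&(b-r>50)); ys,xs=np.where(blue); print("blue",xs.min(),xs.max(),ys.min(),ys.max())
        k=(im.max(2)<75)&roi; m=big(k)&(np.arange(400)[:,None]<92) 
E
```

```text
w1 bar 165 (array([468.38528442,   7.44578171]), (69.47948455810547, 9.662303924560547), np.float32(108.41869))
prong 385 (array([ 556.02813721, -258.5604248 ]), (96.84228515625, 11.298172950744629), np.float32(1.5226845))
  xmin pt [ 0.50774057 -0.26422943] [ 0.6044237  -0.25695524]
prong 369 (array([ 554.52825928, -330.6925354 ]), (99.53620910644531, 12.076814651489258), np.float32(2.1368935))
  xmin pt [ 0.50492108 -0.33593426] [ 0.60428661 -0.32950385]
w2 bar 296 (array([473.41235352,  -4.28612518]), (107.77818298339844, 9.957039833068848), np.float32(107.99362))
prong 314 (array([ 555.28057861, -258.37139893]), (102.61363220214844, 9.153807640075684), np.float32(0.26839676))
  xmin pt [ 0.50398932 -0.26181143] [ 0.60659631 -0.26015527]
prong 308 (array([ 552.94140625, -330.00985718]), (101.54791259765625, 10.683185577392578), np.float32(1.3859007))
  xmin pt [ 0.50227889 -0.33523159] [ 0.60372101 -0.32962979]
blue 63 138 99 144
```

```bash
python3 - <<'E'
from h import *
import pickle
for f in ["w1","w2"]:
    s,c=pickle.load(open(f+".pkl","rb")); im=c["img"].astype(int); r,g,b=im[...,0],im[...,1],im[...,2]
    roi=np.zeros(r.shape,bool)
    if f=="w1": roi[80:125,265:365]=1
    else: roi[165:205,230:320]=1
    for th in (55,62,70):
        m=big((im.max(2)<th)&roi); print(f,th,"bar",m.sum(),rect(atzm(c,m,.119,s)))
    y=(r>110)&(g>80)&(b<70)&(r-b>80)
    roi=np.zeros(r.shape,bool); roi[:180,420:]=1
    y&=roi
    for k in (0,1):
        P=atzm(c,big(y,k),.120,s); xs=np.arange(.52,.60,.005)
        m=[P[abs(P[:,0]-x)<.004,1].mean() for x in xs]; p=np.polyfit(xs,m,1); print("prong yaw",np.degrees(np.arctan(p[0])),"y at .55",np.polyval(p,.55))
s,c=pickle.load(open("w2.pkl","rb"))
im=c["img"].copy()
def L(P,col):
    q=np.round(proj(c,P,s)*4).astype(int); return q,col
big_=cv2.resize(im,None,fx=4,fy=4,interpolation=cv2.INTER_CUBIC)
def draw(P,col):
    q=np.round(proj(c,P,s)*4+1.5).astype(int); cv2.polylines(big_,[q.reshape(-1,1,2)],False,col,1)
def fr(o,yaw,pts):
    a=np.radians(yaw);M=np.array([[np.cos(a),-np.sin(a),0],[np.sin(a),np.cos(a),0],[0,0,1]]);return np.array(pts)@M.T+o
ho=np.array([.526,-.2943,0]);hy=1.3
for sy in (-1,1): draw(fr(ho,hy,[[79,sy*36,120],[-19,sy*36,120],[-19,sy*36,130]])/1 if 0 else fr(ho,hy,np.array([[79,sy*36,120],[-19,sy*36,120],[-19,sy*36,130]])/1000),(255,0,0))
draw(fr(ho,hy,np.array([[45,65,12],[45,-65,12],[125,-65,12],[125,65,12],[45,65,12]])/1000),(0,255,0))
draw(fr(ho,hy,np.array([[79,45,122],[79,-45,122],[89,-45,122],[89,45,122],[79,45,122]])/1000),(0,255,255))
co=np.array([.473,-.004,.035]);cy=18
draw(fr(co,cy,np.array([[6,63,84],[6,-63,84],[-6,-63,84],[-6,63,84],[6,63,84]])/1000),(255,0,0))
draw(fr(co,cy,np.array([[55,65,32],[55,-65,32],[-55,-65,32],[-55,65,32],[55,65,32]])/1000),(0,255,0))
cv2.imwrite("pics/ov1.png",big_[560:880,800:1400][...,::-1]); cv2.imwrite("pics/ov2.png",big_[240:720,1550:2050][...,::-1])
E
```

```text
w1 55 bar 605 (array([474.67080688, -11.02763367]), (122.7372055053711, 10.036534309387207), np.float32(107.96476))
w1 62 bar 627 (array([474.49584961, -10.86151123]), (123.16000366210938, 10.643750190734863), np.float32(107.98803))
w1 70 bar 670 (array([474.44198608, -10.87802124]), (123.1470718383789, 11.309317588806152), np.float32(108.26671))
prong yaw -1.913202528822141 y at .55 -0.2581250646730068
prong yaw -1.7478060136772513 y at .55 -0.3298889120515926
w2 55 bar 506 (array([475.49716187, -10.96182251]), (122.97428131103516, 10.914183616638184), np.float32(107.81896))
w2 62 bar 534 (array([475.62167358, -10.86066055]), (124.05525970458984, 11.572200775146484), np.float32(107.817406))
w2 70 bar 558 (array([476.00302124, -10.74136353]), (124.04663848876953, 13.336379051208496), np.float32(107.52529))
prong yaw -1.9035146149789586 y at .55 -0.2579048464287684
prong yaw -1.622556580076179 y at .55 -0.3295563752580325
```

View pics/ov1.png

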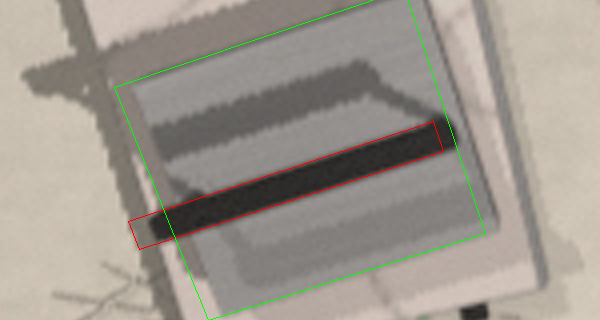

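View pics/ov2.png

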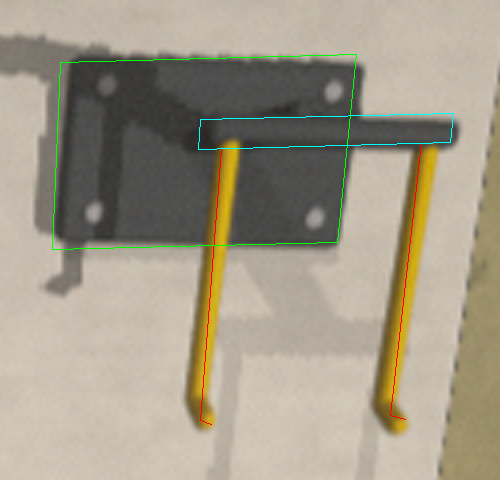

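```bash
cat >> h.py <<'E'
def fr(o,yaw,pts):
    a=np.radians(yaw);M=np.array([[np.cos(a),-np.sin(a),0],[np.sin(a),np.cos(a),0],[0,0,1]]);return np.array(pts)/1000.@M.T+o
def draw(B,c,s,P,col,k=4):
    q=np.round(proj(c,P,s)*k+k/2-.5).astype(int); cv2.polylines(B,[q.reshape(-1,1,2)],False,col,1)
def box(x,y,z): return [[x,y,z],[x,-y,z],[-x,-y,z],[-x,y,z],[x,y,z]]
E
python3 - <<'E'
from h import *
import pickle
s,c=pickle.load(open("w2.pkl","rb"))
B=cv2.resize(c["img"],None,fx=4,fy=4,interpolation=cv2.INTER_CUBIC)
ho=np.array([.524,-.2931,0]);hy=-1.8
for sy in (-1,1): draw(B,c,s,fr(ho,hy,[[79,sy*36,120],[-19,sy*36,120],[-19,sy*36,130]]),(255,0,0))
draw(B,c,s,fr(ho,hy,[[45,65,12],[45,-65,12],[125,-65,12],[125,65,12],[45,65,12]]),(0,255,0))
draw(B,c,s,fr(ho,hy,[[79,42,122],[79,-42,122],[89,-42,122],[89,42,122],[79,42,122]]),(0,255,255))
co=np.array([.4752,-.0109,.035])
draw(B,c,s,fr(co,18,box(6,63,84)),(255,0,0))
draw(B,c,s,fr(co,18,box(55,65,32)),(0,255,0))
cv2.imwrite("pics/ov3.png",np.hstack([B[400:880,800:1100+60],B[240:720,1600:2040]])[...,::-1])
# block
po=np.array([.56,.26,0])
cv2.imwrite("pics/ov4.png",B[240:840,80:680][...,::-1])
E
```

```text
(no output)
```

View pics/ov3.png

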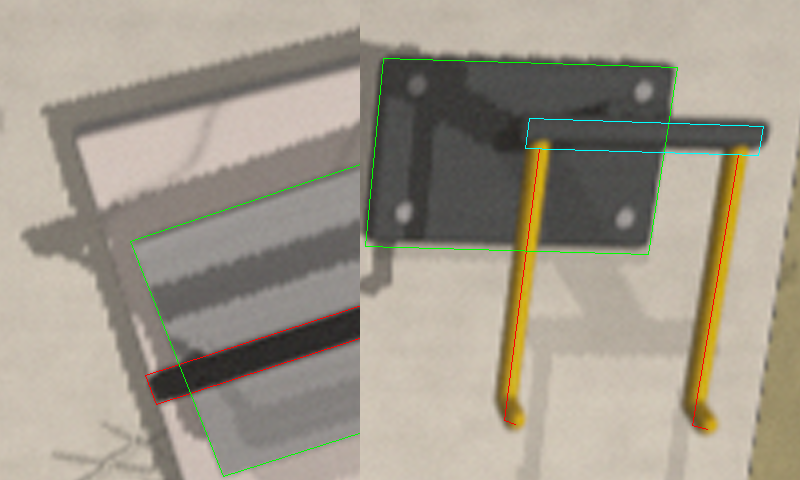

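View pics/ov4.png

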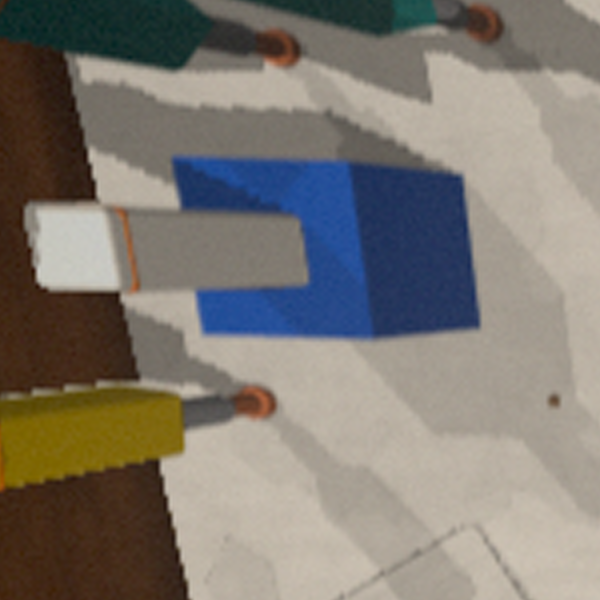

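```bash
python3 - <<'E'
from h import *
s=observe();print(s["t"],s["qpos"],s["ee_pos"])
d=np.array([.4752,-.0109,.111])-s["ee_pos"];print(d)
E
```

```text
3.95 [-1.50089575e-01  3.02071039e-02  1.64787687e+00 -4.51339381e-05
  1.46573083e+00  1.42191046e+00] [ 0.49617372 -0.07353327  0.40834944]
[-0.02097372  0.06263327 -0.29734944]
```

Call:
jog_arm --moves "0 0 1 0 0 -8.3 0; 0 0 1 0 0 -8.3 0; 0 0 1 0 0 -8.3 0; 0 0 1 0 0 -8.3 0; 0 0 1 0 0 -8.3 0; 0 0 1 0 0 -8.3 0; 0 0 1 0 0 -8.3 0; 0 0 1 0 0 -8.3 0; 0 0 1 0 0 -8.3 0; 0 0 1 0 0 -8.3 0"

```text
t: 4.95
ee_pos: [0.4939, -0.072, 0.3096]
ee_rot: [0.747, 0.665, 0.0, 0.0]
wrist_force: [0.1, 0.6, 0.2]
finger_gap: 1.001
```

Call:
jog_arm --moves "0 0 1 0 0 -8.3 0; 0 0 1 0 0 -8.3 0; 0 0 1 0 0 -8.4 0; 0 0 0 0 0 0 0; 0 0 0 0 0 0 0"

```text
t: 5.45
ee_pos: [0.4944, -0.0722, 0.2801]
ee_rot: [0.59, 0.808, 0.0, 0.0]
wrist_force: [0.5, 0.3, -0.3]
finger_gap: 1.001
```

```bash
cat >> h.py <<'E'
def go(P,yaw=None):
    s=observe(); A=R.from_quat(s["ee_rot"]).as_matrix()
    print("t",s["t"],"tcp",np.round(s["ee_pos"],4),"yaw",round(np.degrees(np.arctan2(A[1,0],A[0,0])),2),"tilt",np.round(A[:2,2],4),"F",np.round(s["wrist_force"],1),"gap",round(s["finger_gap"],3))
    print("tool shift cm",np.round(A.T@(np.array(P)-s["ee_pos"])*100,2)); return s
E
python3 - <<'E'
from h import *
s=go([.4752,-.0109,.24])
E
```

```text
t 5.45 tcp [ 0.4944 -0.0722  0.2801] yaw 107.75 tilt [0.0001 0.0001] F [ 0.5  0.3 -0.3] gap 1.001
tool shift cm [6.43 0.04 4.01]
```

Call:
jog_arm --moves "2.2 0 1.3 0 0 -0.2 0; 2.2 0 1.3 0 0 0 0; 2 0 1.4 0 0 0 0; 0 0 0 0 0 0 0; 0 0 0 0 0 0 0"

```text
t: 5.95
ee_pos: [0.4753, -0.0117, 0.2404]
ee_rot: [0.587, 0.81, 0.0, 0.0]
wrist_force: [-0.0, -0.5, -0.9]
finger_gap: 0.998
```

```bash
python3 - <<'E'
from h import *
s=go([.4752,-.0109,.111]); c=capture("wrist")
B=cv2.resize(c["img"],None,fx=1,fy=1)
draw(B,c,s,fr(np.array([.4752,-.0109,.035]),18,box(6,63,84)),(255,0,0),1)
cv2.imwrite("pics/w3.png",B[...,::-1])
E
```

```text
t 5.95 tcp [ 0.4753 -0.0117  0.2404] yaw 108.13 tilt [ 0.0009 -0.0003] F [-0.  -0.5 -0.9] gap 0.998
tool shift cm [ 0.08  0.   12.94]
```

View pics/w3.png

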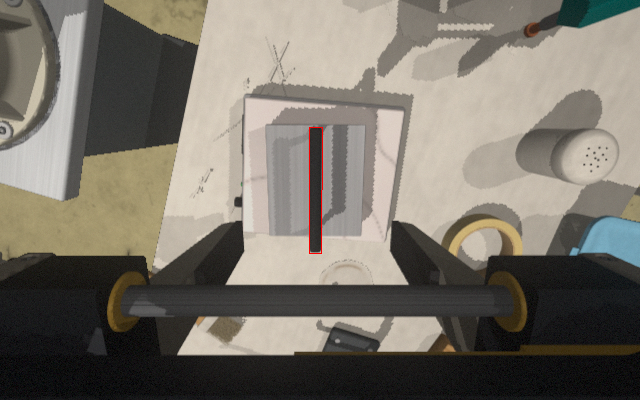

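The projected bar outline lies right on the black bar at (315,190). I'll descend and grip.

Call:
jog_arm --moves "0 0 4 0 0 0 0; 0 0 4 0 0 0 0; 0 0 3 0 0 0 0; 0 0 1.9 0 0 0 0; 0 0 0 0 0 0 0; 0 0 0 0 0 0 255; 0 0 0 0 0 0 255; 0 0 0 0 0 0 255; 0 0 0 0 0 0 255; 0 0 0 0 0 0 255"

```text
t: 7.0
ee_pos: [0.4754, -0.0117, 0.1112]
ee_rot: [0.587, 0.81, 0.0, 0.0]
wrist_force: [-0.2, 0.6, 0.3]
finger_gap: 0.592
```

Call:
jog_arm --moves "0 0 0 0 0 0 255; 0 0 0 0 0 0 255; 0 0 0 0 0 0 255"

```text
t: 7.3
ee_pos: [0.475, -0.0117, 0.1106]
ee_rot: [0.586, 0.81, -0.0, -0.0]
wrist_force: [-0.7, 0.7, 0.5]
finger_gap: 0.326
```

Call:
jog_arm --moves "0 0 0 0 0 0 255; 0 0 0 0 0 0 255; 0 0 0 0 0 0 255; 0 0 0 0 0 0 255; 0 0 0 0 0 0 255; 0 0 0 0 0 0 255"

```text
t: 7.9
ee_pos: [0.4748, -0.0117, 0.1105]
ee_rot: [0.586, 0.81, -0.0, -0.0]
wrist_force: [-1.3, -1.4, 0.0]
finger_gap: 0.125
```

Call:
jog_arm --moves "0 0 -1 0 0 0 255; 0 0 -2 0 0 0 255; 0 0 -3 0 0 0 255; 0 0 -3 0 0 0 255; 0 0 0 0 0 5 255; 0 0 0 0 0 5 255; 0 0 0 0 0 5 255; 0 0 0 0 0 5 255; 0 0 0 0 0 0 255; 0 0 0 0 0 0 255"

```text
t: 8.9
ee_pos: [0.475, -0.0117, 0.2009]
ee_rot: [0.717, 0.697, 0.0, 0.0]
wrist_force: [0.1, 0.1, -4.7]
finger_gap: 0.13
```

```bash
python3 - <<'E'
from h import *
s=go([.415,-.2915,.144]); c=capture("wrist"); d=capture("side")
import pickle; pickle.dump((s,c),open("w4.pkl","wb"))
cv2.imwrite("pics/w4.png",c["img"][...,::-1])
cv2.imwrite("pics/s4.png",cv2.resize(d["img"][120:300,240:500],None,fx=3,fy=3)[...,::-1])
E
```

```text
t 8.9 tcp [ 0.475  -0.0117  0.2009] yaw 88.33 tilt [0.0003 0.    ] F [ 0.1  0.1 -4.7] gap 0.13
tool shift cm [-28.14  -5.18   5.69]
```

View pics/w4.png

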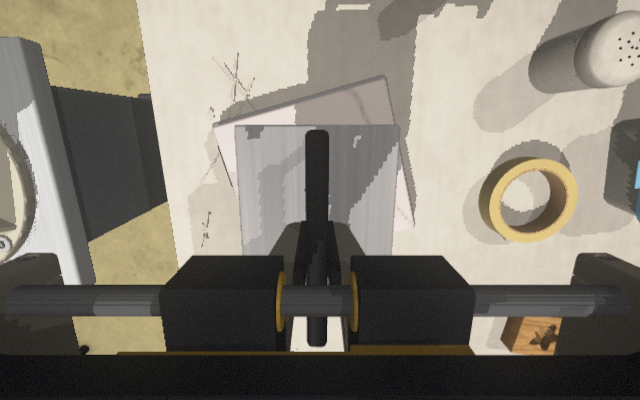

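View pics/s4.png

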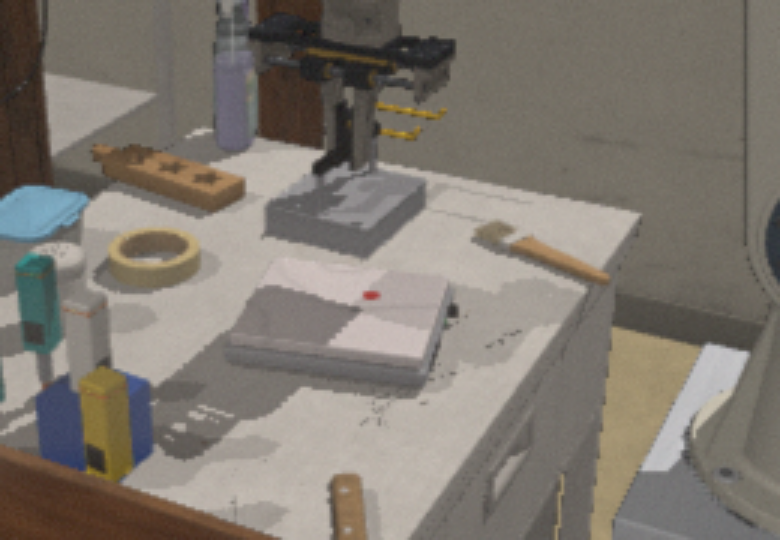

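The cover is lifted and the red dot is visible at about (364,218) in the side view. I'll back off in x first to clear the prong tips, then move across and down to the approach height.

Call:
jog_arm --moves "0 -2.6 0 0 0 0 255; 0 -2.6 0 0 0 0 255; -4 0 0 0 0 0 255; -4 0 0 0 0 0 255; -4 0 0 0 0 0 255; -4 0 0 0 0 0 255; -4 0 0 0 0 0 255; -4 0 0 0 0 0 255; -4.1 0 0 0 0 0 255; 0 0 0 0 0 0 255"

```text
t: 10.0
ee_pos: [0.4144, -0.2954, 0.2009]
ee_rot: [0.719, 0.695, -0.0, 0.001]
wrist_force: [0.6, 0.6, -3.8]
finger_gap: 0.129
```

Call:
jog_arm --moves "0 0 3 0 0 0 255; 0 0 2.7 0 0 0 255; 0 0 0 0 0 0 255; 0 0 0 0 0 0 255"

```text
t: 10.4
ee_pos: [0.414, -0.2905, 0.1438]
ee_rot: [0.718, 0.696, -0.0, -0.001]
wrist_force: [-0.2, -0.3, -3.1]
finger_gap: 0.128
```

```bash
python3 - <<'E'
from h import *
s=go([.534,-.295,.144]); d=capture("side"); c=capture("wrist")
cv2.imwrite("pics/w5.png",c["img"][...,::-1])
cv2.imwrite("pics/s5.png",cv2.resize(d["img"][100:260,280:500],None,fx=3.5,fy=3.5)[...,::-1])
E
```

```text
t 10.4 tcp [ 0.414  -0.2905  0.1438] yaw 88.23 tilt [-0.001   0.0008] F [-0.2 -0.3 -3.1] gap 0.128
tool shift cm [-0.08 12.   -0.04]
```

View pics/s5.png

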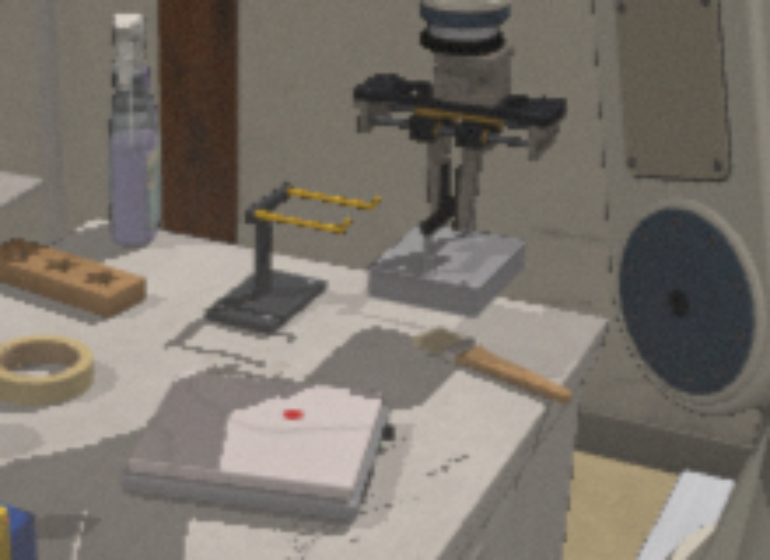

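View pics/w5.png

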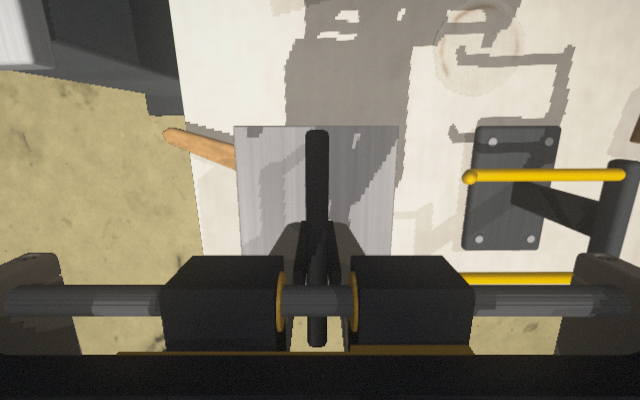

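```bash
python3 - <<'E'
from h import *
s=observe(); c=capture("wrist")
for uv in [(620,175),(540,176),(480,177),(475,278)]: print(uv,atz(c,uv,.116,s).round(4))
print(atz(c,(468,177),.126,s).round(4))
for uv in [(317,132),(317,345)]: print("bar",atz(c,uv,.152,s).round(4))
E
```

```text
(620, 175) [ 0.6105 -0.2618  0.116 ]
(540, 176) [ 0.5597 -0.2608  0.116 ]
(480, 177) [ 0.5216 -0.2602  0.116 ]
(475, 278) [ 0.5257 -0.3317  0.116 ]
[ 0.5088 -0.258   0.126 ]
bar [ 0.4189 -0.2278  0.152 ]
bar [ 0.415  -0.3516  0.152 ]
```

Call:
jog_arm --moves "-0.15 2 0 0 0 0 255; 0 3 0 0 0 0 255; 0 3 0 0 0 0 255; 0 3 0 0 0 0 255; 0 1.2 0 0 0 0 255; 0 0 0 0 0 0 255; 0 0 0 0 0 0 255"

```text
t: 11.25
ee_pos: [0.535, -0.296, 0.1437]
ee_rot: [0.718, 0.696, -0.0, -0.0]
wrist_force: [-0.6, -0.2, -3.0]
finger_gap: 0.125
```

```bash
python3 - <<'E'
from h import *
s=go([.537,-.296,.122]); d=capture("side"); c=capture("wrist")
cv2.imwrite("pics/w6.png",c["img"][...,::-1])
cv2.imwrite("pics/s6.png",cv2.resize(d["img"][100:260,280:500],None,fx=3.5,fy=3.5)[...,::-1])
E
```

```text
t 11.25 tcp [ 0.535  -0.296   0.1437] yaw 88.21 tilt [-0.001   0.0003] F [-0.6 -0.2 -3. ] gap 0.125
tool shift cm [0.01 0.2  2.17]
```

View pics/s6.png

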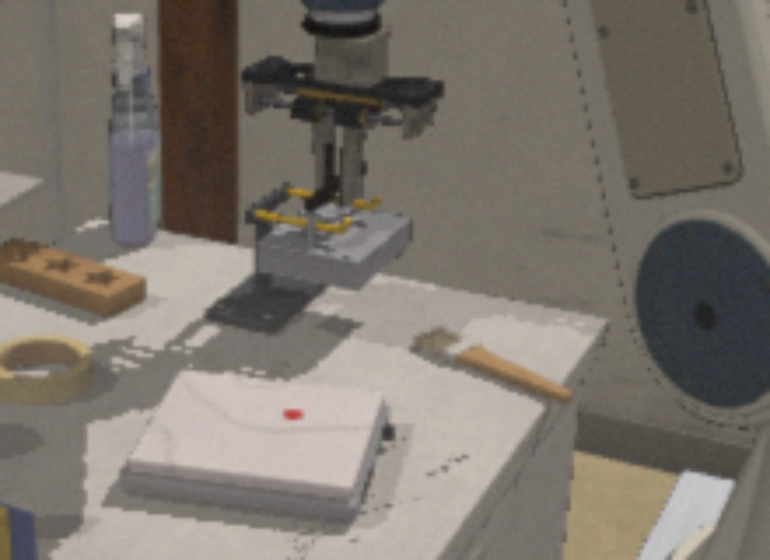

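View pics/w6.png

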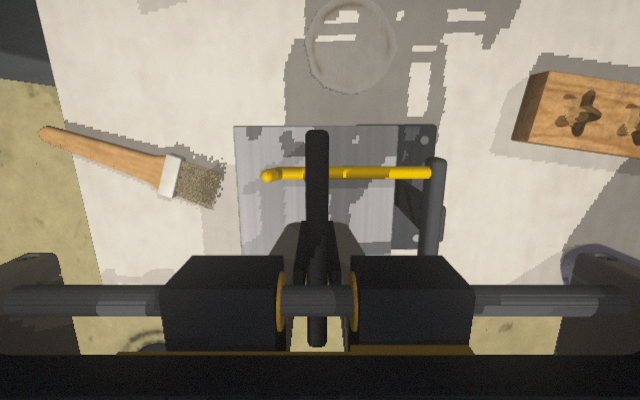

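Call:
jog_arm --moves "0 0 1 0 0 0 255; 0 0 0.5 0 0 0 255; 0 0 0.2 0 0 0 255; 0 0 0.2 0 0 0 255; 0 0 0 0 0 0 255; 0 0 0 0 0 0 255"

```text
t: 11.95
ee_pos: [0.5361, -0.2963, 0.1246]
ee_rot: [0.718, 0.696, 0.0, 0.0]
wrist_force: [0.6, 0.2, -2.7]
finger_gap: 0.13
```

Call:
jog_arm --moves "0 0 0.15 0 0 0 255; 0 0 0 0 0 0 255; 0 0 0 0 0 0 255"

```text
t: 12.25
ee_pos: [0.5363, -0.2965, 0.1236]
ee_rot: [0.718, 0.696, 0.0, 0.0]
wrist_force: [-1.7, -1.3, 1.5]
finger_gap: 0.13
```

Call:
jog_arm --moves "0 0 0 0 0 0 200; 0 0 0 0 0 0 180; 0 0 0 0 0 0 150; 0 0 0 0 0 0 150; 0 0 0 0 0 0 150; 0 0 0 0 0 0 150"

```text
t: 12.85
ee_pos: [0.536, -0.2963, 0.1231]
ee_rot: [0.718, 0.696, 0.0, 0.0]
wrist_force: [0.3, 0.3, 0.4]
finger_gap: 0.408
```

```bash
python3 - <<'E'
from h import *
s=go([.537,-.296,.122]); d=capture("side"); c=capture("wrist")
cv2.imwrite("pics/w7.png",c["img"][...,::-1])
cv2.imwrite("pics/s7.png",cv2.resize(d["img"][100:260,280:500],None,fx=3.5,fy=3.5)[...,::-1])
E
```

```text
t 12.85 tcp [ 0.536  -0.2963  0.1231] yaw 88.19 tilt [ 0. -0.] F [0.3 0.3 0.4] gap 0.408
tool shift cm [0.03 0.1  0.11]
```

View pics/s7.png

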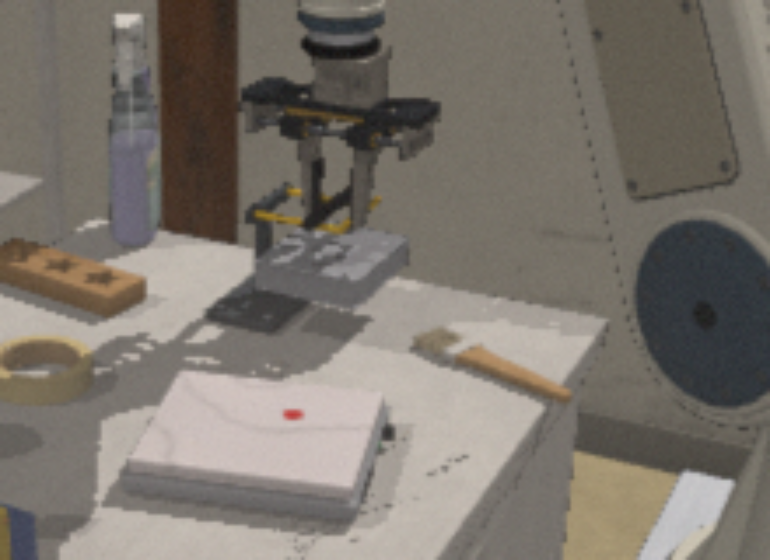

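View pics/w7.png

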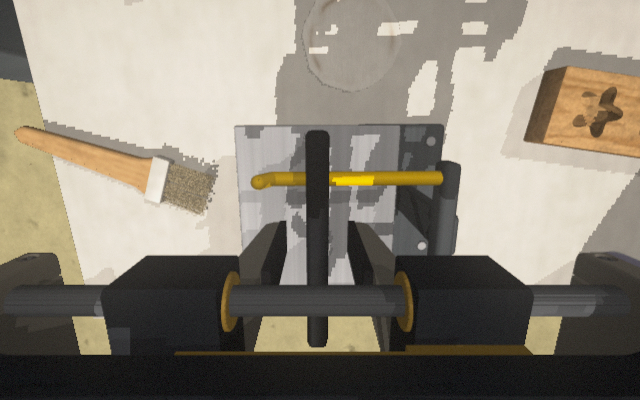

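The cover hangs with its bar across both prongs: in the wrist view the bar crosses the near prong at (317,180). I'll retract upward and move towards the block.

Call:
jog_arm --moves "0 0 -1 0 0 0 150; 0 0 -2 0 0 0 150; 0 0 -3 0 0 0 150; 0 0 -4.5 0 0 0 150; 0 0 -4.5 0 0 0 150; 0 0 -4.5 0 0 0 120; 0 0 -4 0 0 0 120; 4 0 0 0 0 0 120; 4 0 0 0 0 0 120; 4 0 0 0 0 0 120"

```text
t: 13.95
ee_pos: [0.5396, -0.1753, 0.3593]
ee_rot: [0.719, 0.695, 0.0, 0.001]
wrist_force: [0.6, -0.5, 0.0]
finger_gap: 0.53
```

Call:
jog_arm --moves "4.5 0 0 0 0 0 120; 4.5 0 0 0 0 0 100; 4.5 0 0 0 0 0 90; 4.5 0 0 0 0 0 80; 4.5 0 0 0 0 0 80; 4.5 0 0 0 0 0 80; 0 0 0 0 0 0 80; 0 0 0 0 0 0 80"

```text
t: 14.75
ee_pos: [0.5482, 0.0943, 0.3586]
ee_rot: [0.717, 0.697, 0.0, 0.0]
wrist_force: [0.8, 0.4, -0.7]
finger_gap: 0.684
```

```bash
python3 - <<'E'
from h import *
import pickle
s=go([.537,-.296,.122]); c=capture("wrist"); d=capture("side")
pickle.dump((s,c),open("w8.pkl","wb"))
cv2.imwrite("pics/w8.png",c["img"][...,::-1])
cv2.imwrite("pics/s8.png",cv2.resize(d["img"][100:260,280:500],None,fx=3.5,fy=3.5)[...,::-1])
E
```

```text
t 14.75 tcp [0.5482 0.0943 0.3586] yaw 88.32 tilt [ 0.0004 -0.0003] F [ 0.8  0.4 -0.7] gap 0.684
tool shift cm [-3.903e+01  2.000e-02  2.367e+01]
```

View pics/s8.png

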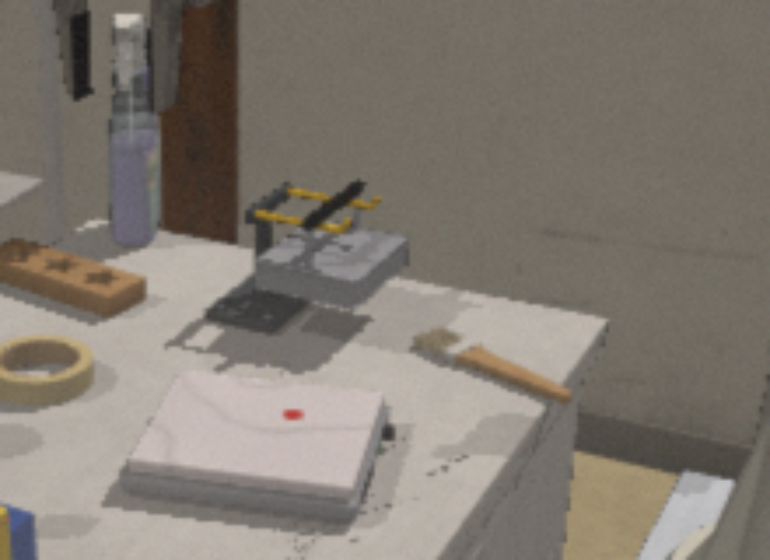

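View pics/w8.png

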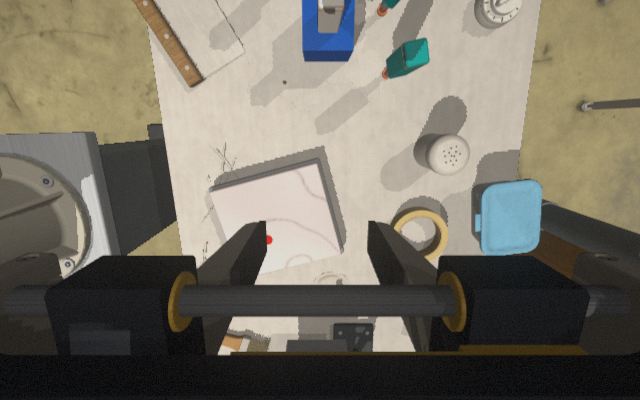

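The cover hangs level and steady. I'll move 9 cm closer to centre the block.

Call:
jog_arm --moves "4.5 0 0 0 0 0 80; 4.5 0 0 0 0 0 80; 0 0 0 0 0 0 80; 0 0 0 0 0 0 80"

```text
t: 15.25
ee_pos: [0.5513, 0.1827, 0.358]
ee_rot: [0.718, 0.696, -0.0, 0.0]
wrist_force: [0.4, -0.8, -0.7]
finger_gap: 0.69
```

```bash
python3 - <<'E'
from h import *
import pickle
s=go([.57,.27,.3]); c=capture("wrist")
pickle.dump((s,c),open("w9.pkl","wb"))
cv2.imwrite("pics/w9.png",cv2.resize(c["img"][:200,180:460],None,fx=2.8,fy=2.8,interpolation=cv2.INTER_CUBIC)[...,::-1])
E
```

```text
t 15.25 tcp [0.5513 0.1827 0.358 ] yaw 88.19 tilt [-0.0003 -0.0007] F [ 0.4 -0.8 -0.7] gap 0.69
tool shift cm [8.79 1.59 5.8 ]
```

View pics/w9.png

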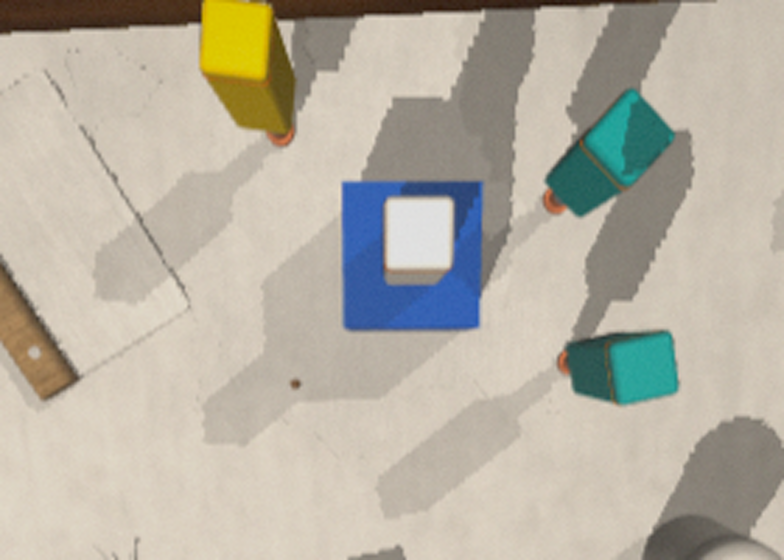

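```bash
python3 - <<'E'
from h import *
import pickle
s,c=pickle.load(open("w9.pkl","rb")); im=c["img"].astype(int); r,g,b=im[...,0],im[...,1],im[...,2]
roi=np.zeros(r.shape,bool); roi[65:100,310:350]=1
for th in (170,190,200):
    m=big((im.min(2)>th)&roi); print("top",m.sum(),rect(atzm(c,m,.165,s)))
m=big((b>90)&(b-r>50)&(np.arange(400)[:,None]<130)); ys,xs=np.where(m); print(xs.min(),xs.max(),ys.min(),ys.max())
print([atz(c,p,.075,s).round(4) for p in [(302.5,65),(352,65),(351,117),(303,117.5)]])
P=np.mean([atz(c,p,.165,s) for p in [(317.5,70.4),(341.4,69.6),(342.5,95.7),(317.5,95.7)]],0);print(P)
go([P[0],P[1],.133])
E
```

```text
top 576 (array([570.97711182, 292.59121704]), (25.56711196899414, 25.175052642822266), np.float32(178.13701))
top 520 (array([571.15716553, 293.11761475]), (24.143810272216797, 23.636343002319336), np.float32(88.24712))
top 492 (array([571.03692627, 292.6083374 ]), (23.471527099609375, 23.076826095581055), np.float32(178.13698))
302 351 65 117
[array([0.5382, 0.3283, 0.075 ]), array([0.6069, 0.3261, 0.075 ]), array([0.6052, 0.2565, 0.075 ]), array([0.5358, 0.258 , 0.075 ])]
[0.57130378 0.29272055 0.165     ]
t 15.3 tcp [0.5513 0.182  0.3581] yaw 88.14 tilt [-0.0002 -0.0008] F [-0.5  0.4 -0.1] gap 0.686
tool shift cm [11.14  1.64 22.5 ]
```

The block-top centre (0.5715, 0.2922) and the handle-top centre (0.5712, 0.2927) agree, and so does the 70 mm block size. I'll move above it and descend.

Call:
jog_arm --moves "3.7 0.55 0 0 0 0 80; 3.7 0.55 0 0 0 0 80; 3.7 0.54 0 0 0 0 80; 0 0 4 0 0 0 80; 0 0 4 0 0 0 80; 0 0 4 0 0 0 80; 0 0 0 0 0 0 80; 0 0 0 0 0 0 80"

```text
t: 16.1
ee_pos: [0.5717, 0.2925, 0.2388]
ee_rot: [0.719, 0.695, -0.0, -0.0]
wrist_force: [0.3, 0.1, 0.9]
finger_gap: 0.685
```

```bash
python3 - <<'E'
from h import *
s=go([.5713,.2925,.133]); c=capture("wrist"); d=capture("side")
B=c["img"].copy()
draw(B,c,s,fr(np.array([.5713,.2925,.075]),-1.8,box(14,14,90)),(255,0,0),1)
cv2.imwrite("pics/w10.png",B[...,::-1])
cv2.imwrite("pics/s10.png",cv2.resize(d["img"][140:320,180:380],None,fx=3.3,fy=3.3)[...,::-1])
E
```

```text
t 16.1 tcp [0.5717 0.2925 0.2388] yaw 88.09 tilt [-0.0006 -0.0005] F [0.3 0.1 0.9] gap 0.685
tool shift cm [ 1.000e-02 -3.000e-02  1.058e+01]
```

View pics/w10.png

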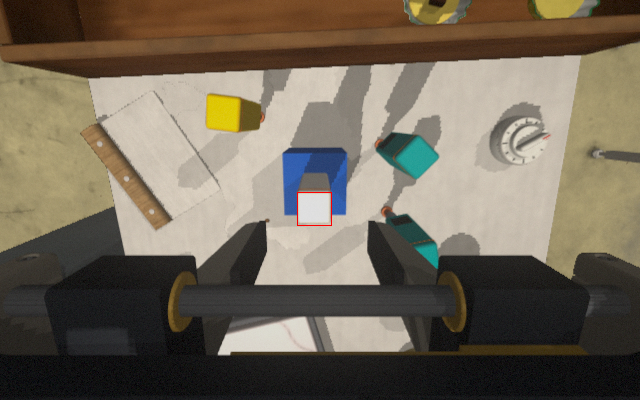

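View pics/s10.png

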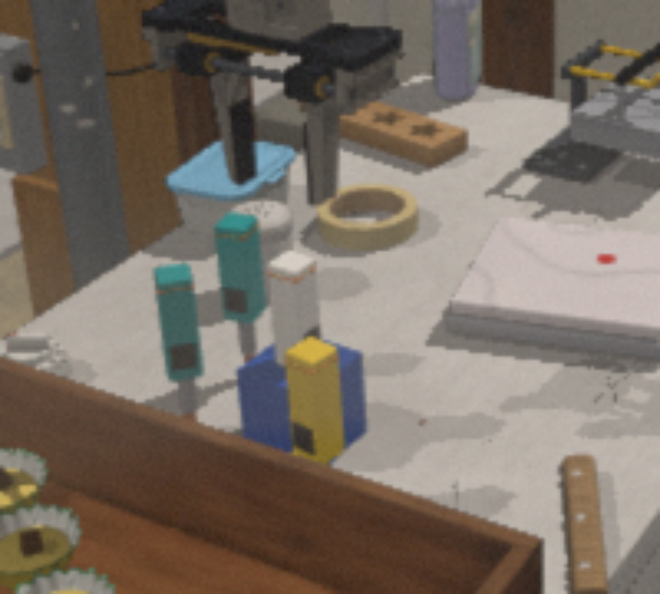

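Call:
jog_arm --moves "0 0 3 0 0 0 80; 0 0 3 0 0 0 80; 0 0 3 0 0 0 80; 0 0 1.6 0 0 0 80; 0 0 0 0 0 0 80; 0 0 0 0 0 0 255; 0 0 0 0 0 0 255; 0 0 0 0 0 0 255; 0 0 0 0 0 0 255; 0 0 0 0 0 0 255"

```text
t: 17.2
ee_pos: [0.5713, 0.294, 0.1327]
ee_rot: [0.718, 0.696, 0.0, 0.0]
wrist_force: [-0.6, -0.0, 5.0]
finger_gap: 0.3
```

Call:
jog_arm --moves "0 0 0 0 0 0 255; 0 0 0 0 0 0 255; 0 0 0 0 0 0 255"

```text
t: 17.5
ee_pos: [0.5713, 0.2941, 0.1327]
ee_rot: [0.718, 0.696, 0.0, 0.0]
wrist_force: [-1.0, -0.3, 6.0]
finger_gap: 0.301
```

The gap of 0.30 (28 mm) matches the handle, but there is an unexpected +6 N in z. I'll look before lifting.

```bash
python3 - <<'E'
from h import *
s=go([.5713,.2925,.133]); print(s["wrist_torque"]);c=capture("wrist"); d=capture("side"); e=capture("scene")
cv2.imwrite("pics/w11.png",c["img"][...,::-1])
cv2.imwrite("pics/s11.png",np.vstack([cv2.resize(x["img"][y0:y0+120,x0:x0+200],None,fx=2.5,fy=2.5) for x,y0,x0 in ((d,170,180),(e,150,150))])[...,::-1])
E
```

```text
t 17.5 tcp [0.5713 0.2941 0.1327] yaw 88.18 tilt [0.0004 0.0004] F [-1.  -0.3  6. ] gap 0.301
tool shift cm [-0.16  0.01 -0.03]
[-0.07909511  0.33059487 -0.04748827]
```

View pics/w11.png

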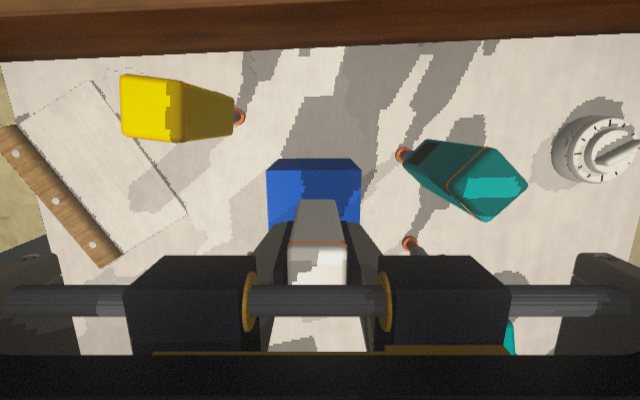

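View pics/s11.png

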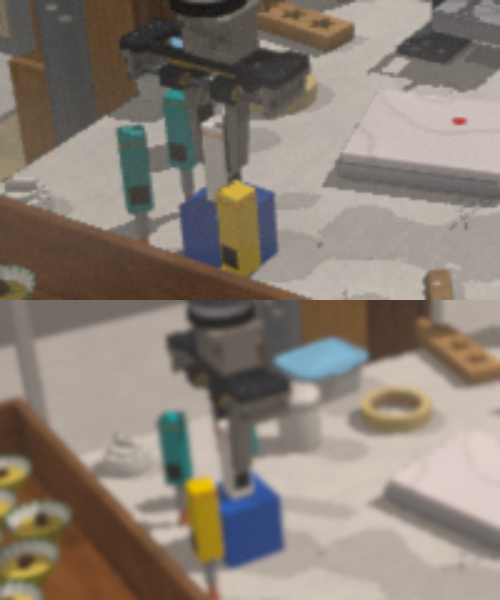

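Call:
jog_arm --moves "0 0 -0.3 0 0 0 255; 0 0 -0.5 0 0 0 255; 0 0 -1 0 0 0 255; 0 0 0 0 0 0 255; 0 0 0 0 0 0 255"

```text
t: 18.15
ee_pos: [0.5713, 0.294, 0.1505]
ee_rot: [0.718, 0.696, 0.0, 0.0]
wrist_force: [0.5, -0.8, -1.5]
finger_gap: 0.304
```

Call:
jog_arm --moves "0 0 -2 0 0 0 255; 0 0 -3 0 0 0 255; 0 0 -3 0 0 0 255; 0 0 -2 0 0 0 255; 0 0 0 0 0 0 255; 0 0 0 0 0 0 255"

```text
t: 18.75
ee_pos: [0.571, 0.2938, 0.2495]
ee_rot: [0.718, 0.696, -0.0, 0.0]
wrist_force: [-0.2, 0.8, -1.8]
finger_gap: 0.305
```

```bash
python3 - <<'E'
from h import *
s=go([.5713,.2925,.133]); D={n:capture(n) for n in ("side","scene","wrist")}
cv2.imwrite("pics/s12.png",np.vstack([cv2.resize(x["img"][y0:y0+120,x0:x0+200],None,fx=2.5,fy=2.5) for x,y0,x0 in ((D["side"],150,180),(D["scene"],130,150))])[...,::-1])
rs=[]
for n in ("side","scene"):
    im=D[n]["img"].astype(int); m=(im[...,0]>130)&(im[...,1]<90)&(im[...,2]<90)
    roi=np.zeros(m.shape,bool); roi[195:260,320:400]=1; m&=roi
    ys,xs=np.where(m); print(n,m.sum(), xs.mean() if m.any() else 0, ys.mean() if m.any() else 0)
    if m.any():
        w=im[...,0]-im[...,1]; 
        uv=(np.average(xs,weights=w[m]),np.average(ys,weights=w[m])); print(atz(D[n],uv,.035)); rs.append(ray(D[n],uv))
if len(rs)==2: print(tri(rs))
import pickle
for f in ("w8","w4"):
    s,c=pickle.load(open(f+".pkl","rb")); im=c["img"].astype(int); m=(im[...,0]>150)&(im[...,1]<70)&(im[...,2]<70); m[:180]=0; m[260:]=0
    if m.sum(): 
        m=big(m); P=atzm(c,m,.035,s); print(f,m.sum(),P.mean(0),P.min(0),P.max(0))
E
```

```text
t 18.75 tcp [0.571  0.2938 0.2495] yaw 88.18 tilt [-0.     -0.0001] F [-0.2  0.8 -1.8] gap 0.305
tool shift cm [-0.13  0.03 11.65]
side 5 363.4 218.2
[ 0.45404041 -0.02852078  0.035     ]
scene 0 0 0
w8 33 [ 0.46214769 -0.03409121] [ 0.45868445 -0.04083525] [ 0.46636459 -0.02764426]
```

View pics/s12.png

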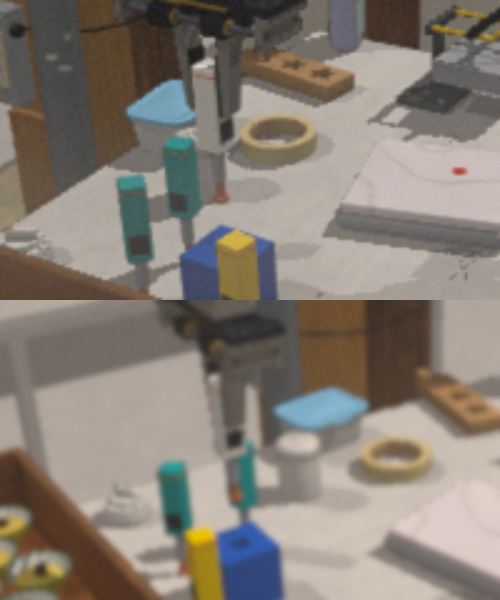

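The probe is out and upright at (215,120) in the crop. Next I'll carry it to just before the dot so the wrist camera can measure it.

```bash
python3 - <<'E'
from h import *
go([.458,-.14,.22])
E
```

```text
t 18.9 tcp [0.5704 0.2935 0.2482] yaw 88.18 tilt [-0.0024 -0.0013] F [-0.5 -0.1 -2.1] gap 0.301
tool shift cm [-43.68  -9.85   2.9 ]
```

Call:
jog_arm --moves "-2 -0.5 0 0 0 0 255; -4 -1 0 0 0 0 255; -4.4 -1 0 0 0 0 255; -4.4 -1 0 0 0 0 255; -4.4 -1 0 0 0 0 255; -4.4 -1 0 0 0 0 255; -4.4 -1 0 0 0 0 255; -4.4 -1 0 0 0 0 255; -4.4 -1 0 0 0 0 255; -4 -1 0.9 0 0 0 255"

```text
t: 19.9
ee_pos: [0.4627, -0.1127, 0.241]
ee_rot: [0.718, 0.696, 0.0, 0.0]
wrist_force: [1.5, -0.2, -1.1]
finger_gap: 0.303
```

Call:
jog_arm --moves "-2 -0.4 1 0 0 0 255; -1 0 1 0 0 0 255; 0 0 0 0 0 0 255; 0 0 0 0 0 0 255; 0 0 0 0 0 0 255"

```text
t: 20.4
ee_pos: [0.4588, -0.1398, 0.2212]
ee_rot: [0.718, 0.696, 0.0, -0.0]
wrist_force: [0.6, 0.7, -1.7]
finger_gap: 0.306
```

```bash
python3 - <<'E'
from h import *
s=go([.458,-.034,.16]); c=capture("wrist")
cv2.imwrite("pics/w13.png",c["img"][...,::-1])
im=c["img"].astype(int); m=(im[...,0]>120)&(im[...,1]<80)&(im[...,2]<80); m[250:]=0
for k in range(2):
    try:
        mm=big(m,k); P=atzm(c,mm,.035,s); ys,xs=np.where(mm); print(mm.sum(),xs.mean(),ys.mean(),P.mean(0),rect(P))
    except Exception as e: print(e)
E
```

```text
t 20.4 tcp [ 0.4588 -0.1398  0.2212] yaw 88.25 tilt [0.0002 0.0003] F [ 0.6  0.7 -1.7] gap 0.306
tool shift cm [10.57 -0.41  6.13]
191 312.67539267015707 86.2565445026178 [ 0.4596791  -0.03315631] (array([460.01147461, -33.45137787]), (15.516695976257324, 15.410083770751953), np.float32(88.19559))
5 343.6 242.4 [ 0.49195849 -0.21842811] (array([ 492.17120361, -218.25819397]), (5.578354358673096, 0.9060755372047424), np.float32(131.81314))
```

View pics/w13.png

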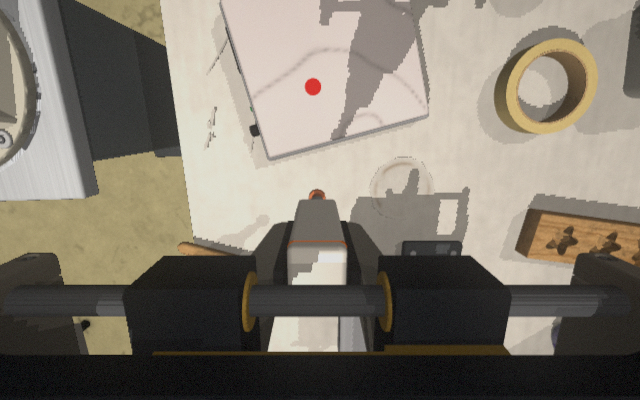

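```bash
python3 - <<'E'
from h import *
s=go([.460,-.0333,.17]); c=capture("wrist")
cv2.imwrite("pics/w14.png",cv2.resize(c["img"][170:230,277:357],None,fx=10,fy=10,interpolation=cv2.INTER_NEAREST)[...,::-1])
A=R.from_quat(s["ee_rot"]).as_matrix()
for off in [(0,0),(-.0015,0)]:
    for x in (8,0): print(off,x,proj(c,s["ee_pos"]+A@np.array([x/1000+off[0],0,.118]),s))
E
```

```text
t 20.45 tcp [ 0.4589 -0.1398  0.2214] yaw 88.26 tilt [0.0005 0.0001] F [-0.3 -0.5 -1.9] gap 0.305
tool shift cm [10.65 -0.21  5.14]
(0, 0) 8 [[314.78053118 187.3748633 ]]
(0, 0) 0 [[314.80208092 195.51402584]]
(-0.0015, 0) 8 [[314.78459484 188.90967607]]
(-0.0015, 0) 0 [[314.80608799 197.0274635 ]]
```

View pics/w14.png

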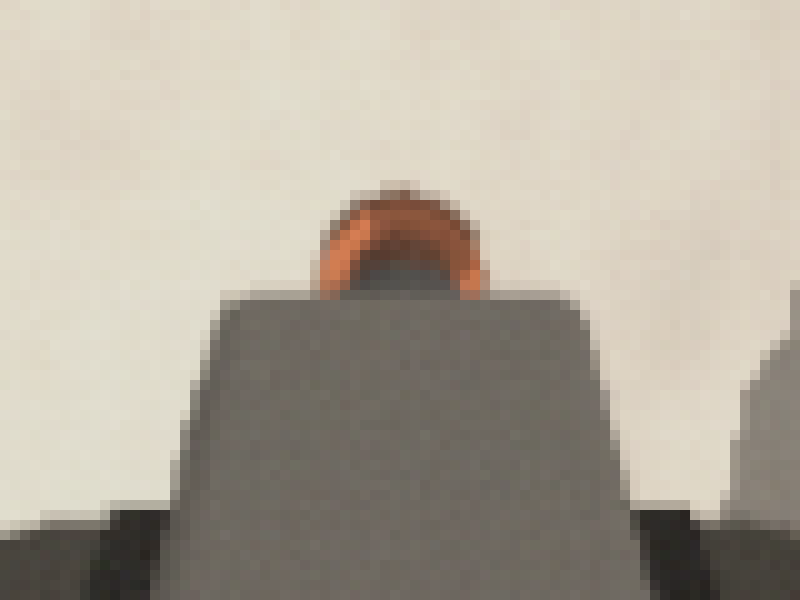

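In the same image the tip appears about 2.2 mm in +y and 1.4 mm in -x (tool axes) from nominal. Part of that is probably camera bias, so I'll do the final alignment by comparing tip and dot in one image.

Call:
jog_arm --moves "3.6 -0.14 0 0 0 0 255; 3.6 -0.14 0 0 0 0 255; 3.55 -0.14 0 0 0 0 255; 0 0 2 0 0 0 255; 0 0 1.5 0 0 0 255; 0 0 1 0 0 0 255; 0 0 0.8 0 0 0 255; 0 0 0 0 0 0 255; 0 0 0 0 0 0 255"

```text
t: 21.4
ee_pos: [0.4578, -0.0333, 0.1684]
ee_rot: [0.718, 0.696, 0.0, 0.0]
wrist_force: [-0.4, 0.6, -2.2]
finger_gap: 0.3
```

```bash
python3 - <<'E'
from h import *
s=go([.458,-.032,.165]); c=capture("wrist"); d=capture("side")
cv2.imwrite("pics/w15.png",cv2.resize(c["img"][160:240,267:367],None,fx=8,fy=7,interpolation=cv2.INTER_NEAREST)[...,::-1])
cv2.imwrite("pics/s15.png",cv2.resize(d["img"][140:260,290:430],None,fx=5,fy=5,interpolation=cv2.INTER_CUBIC)[...,::-1])
E
```

```text
t 21.4 tcp [ 0.4578 -0.0333  0.1684] yaw 88.16 tilt [0.0002 0.    ] F [-0.4  0.6 -2.2] gap 0.3
tool shift cm [0.13 0.02 0.34]
```

View pics/w15.png

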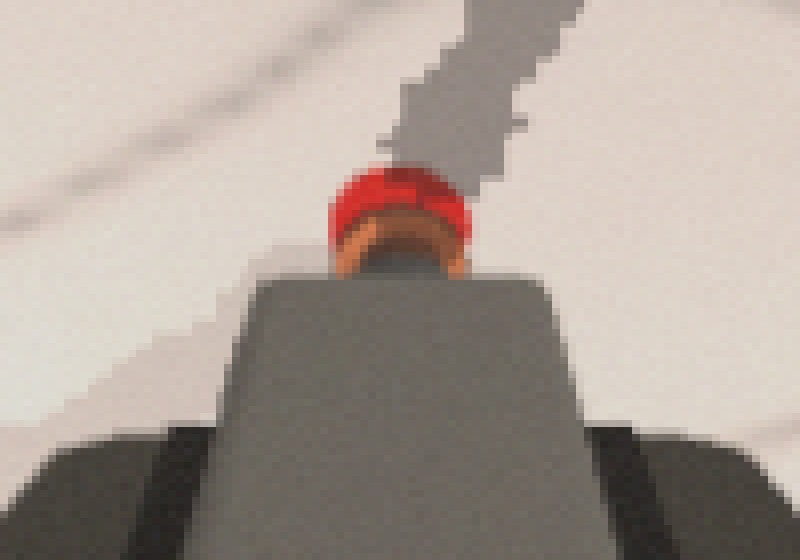

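View pics/s15.png

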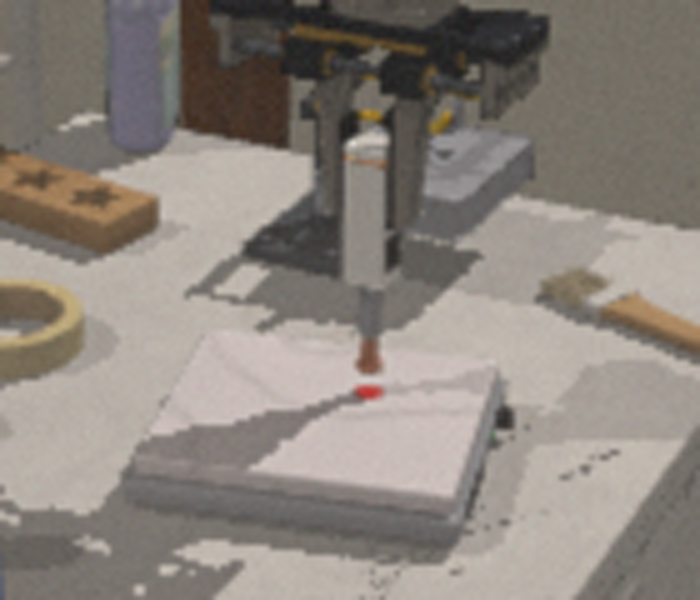

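```bash
python3 - <<'E'
from h import *
s=observe(); c=capture("wrist"); im=c["img"].astype(int)
A=R.from_quat(s["ee_rot"]).as_matrix()
tipz=s["ee_pos"][2]-.118
up=atz(c,(317,183.6),.035,s); tf=atz(c,(317,189.6),tipz,s)
L=lambda p:(A.T@(p-s["ee_pos"]))*1000
print("dot far edge",L(up),"tip front edge",L(tf), "dot centre",L(up)-[9,0,0],"tip centre",L(tf)-[8,0,0])
print("cols",L(atz(c,(267+400/8,192),.035,s)),L(atz(c,(267+402/8,195),tipz,s)))
E
```

```text
dot far edge [  8.43162106   2.14437634 133.64452428] tip front edge [  5.82449258   2.11583976 118.00198508] dot centre [ -0.56837894   2.14437634 133.64452428] tip centre [ -2.17550742   2.11583976 118.00198508]
cols [ -0.24595352   2.13810013 133.6446186 ] [  0.50863462   2.35194723 118.00226964]
```

Call:
jog_arm --moves "0.15 0 0.5 0 0 0 255; 0 0 0.4 0 0 0 255; 0 0 0.2 0 0 0 255; 0 0 0 0 0 0 255; 0 0 0 0 0 0 255"

```text
t: 22.05
ee_pos: [0.4575, -0.0317, 0.157]
ee_rot: [0.718, 0.696, -0.0, -0.0]
wrist_force: [-0.1, 0.2, -1.3]
finger_gap: 0.304
```

```bash
cat >> h.py <<'E'
def look(tag,n=8):
    F=[];Z=[]
    for i in range(n):
        s=observe(); F.append(s["wrist_force"]); Z.append(s["ee_pos"]); c=capture("wrist")
    d=capture("side")
    print("t",s["t"],"F mean",np.mean(F,0).round(2),"sd",np.std(F,0).round(2),"tcp",np.mean(Z,0).round(4))
    a=cv2.resize(c["img"][160:230,277:357],None,fx=7,fy=7,interpolation=cv2.INTER_NEAREST)
    b=cv2.resize(d["img"][170:240,345:385],None,fx=6,fy=7,interpolation=cv2.INTER_NEAREST)
    cv2.imwrite(f"pics/{tag}.png",np.hstack([a,b])[...,::-1])
E
python3 -c "
from h import *
look('l1')"
```

```text
t 22.4 F mean [ 0.12  0.06 -1.69] sd [0.45 0.26 0.54] tcp [ 0.4576 -0.0317  0.1571]
```

View pics/l1.png

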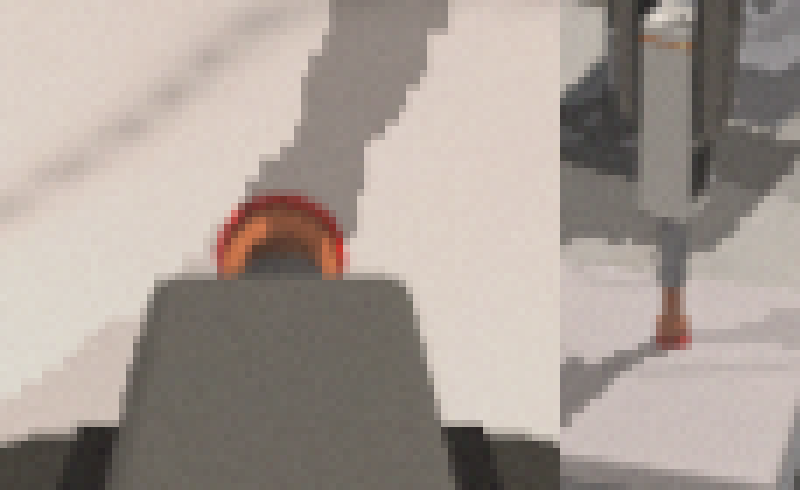

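The tip and dot are concentric to within about 0.5 mm. I'll descend gently.

Call:
jog_arm --moves "0 0 0.2 0 0 0 255; 0 0 0.2 0 0 0 255; 0 0 0.2 0 0 0 255; 0 0 0.1 0 0 0 255; 0 0 0 0 0 0 255; 0 0 0 0 0 0 255"

```text
t: 23.1
ee_pos: [0.4576, -0.0317, 0.1501]
ee_rot: [0.718, 0.696, -0.0, -0.0]
wrist_force: [-0.1, 0.3, -0.7]
finger_gap: 0.302
```

```bash
python3 -c "
from h import *
look('l2',12)"
```

```text
t 23.65 F mean [-0.06 -0.19 -0.35] sd [0.45 0.43 0.57] tcp [ 0.4576 -0.0317  0.1501]
```

View pics/l2.png

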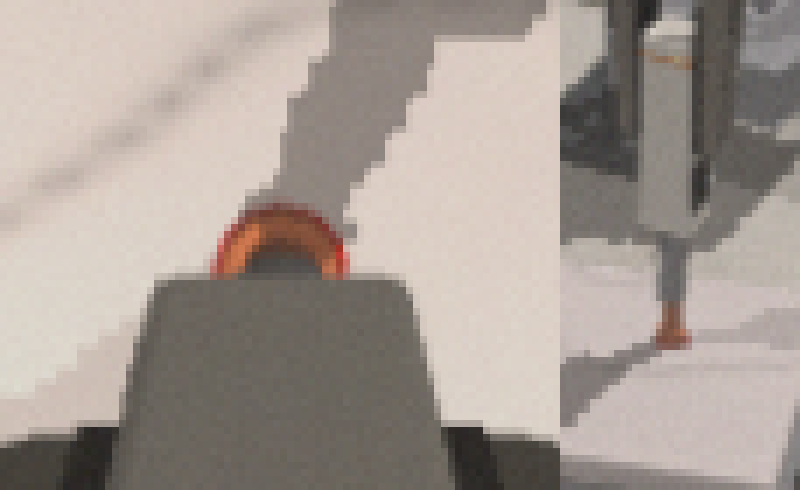

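Call:
jog_arm --moves "0 0 0.2 0 0 0 255; 0 0 0.2 0 0 0 255; 0 0 0.08 0 0 0 255; 0 0 0 0 0 0 255; 0 0 0 0 0 0 255; 0 0 0 0 0 0 255"

```text
t: 24.35
ee_pos: [0.4576, -0.0317, 0.1453]
ee_rot: [0.718, 0.696, 0.0, 0.0]
wrist_force: [0.4, -1.4, 0.2]
finger_gap: 0.3
```

```bash
python3 -c "
from h import *
look('l3',30); d=capture('side'); e=capture('scene')
cv2.imwrite('pics/s16.png',cv2.resize(d['img'][120:300,200:460],None,fx=3,fy=3,interpolation=cv2.INTER_CUBIC)[...,::-1])"
```

```text
t 25.8 F mean [-0.01 -0.26  1.01] sd [0.52 0.55 0.52] tcp [ 0.4576 -0.0317  0.1453]
```

View pics/l3.png

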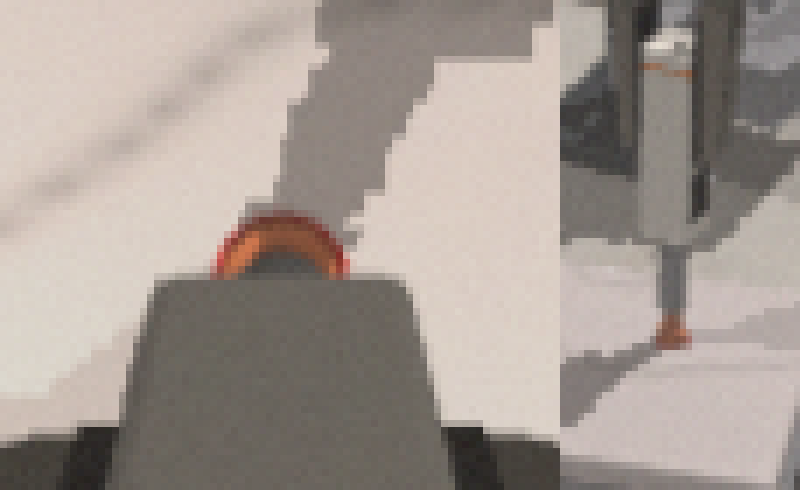

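View pics/s16.png

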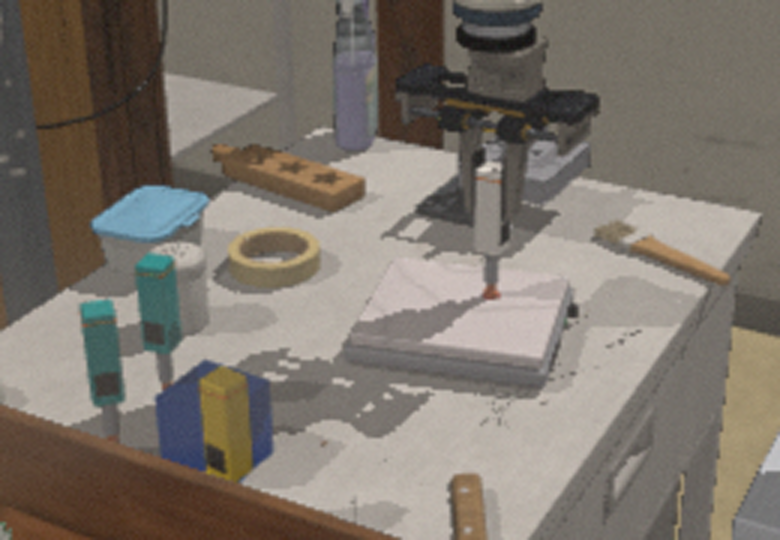

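Both measures agree that the tip is about half way in. The force rose 2.7 N (2.5 N is nominal for half way) and the geometry gives about 7.7 mm. The tip is centred and the cover is still on the hook, so I'm handing in.

```bash
python3 -c "
from h import *
print(job_done())"
```

```text
the job is handed in; nothing more can be done
None
```

I hung the cover on the hook stand by its black handle, across both prongs. Then I took the white, orange-banded thermometer out of the blue block. I handed the job in at about 26 s with it held upright and its tip pressed on the red dot.

**Last checks**
- **Centring:** the copper foot was concentric with the dot to within about 0.5 mm in the wrist image, and also lined up in the side view.
- **Tip travel:** the force rose about 2.7 N, which means about 8.8 mm in. The height gives about 7.7 mm. Half way is 8 mm at 2.5 N, so the two measures differ by about 1 mm on either side of it.
- **Cover:** after release it hung level across both prongs. In the last side view it was still at the hook, but partly hidden behind the gripper.
- **Other things:** none of them was touched, as far as the pictures show.

**Disagreements**
- **Force at the grip:** gripping the thermometer showed an unexpected 6 N upward force. It went away once I lifted, and I found no contact in the pictures.
- **Camera offset:** the wrist camera read about 2 mm off to one side, so I aligned the tip to the dot by comparing them in the same image.

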